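# Feed cartons down the roller track and bar the bay

## Robot

A 6-joint arm with a two-finger parallel gripper is mounted at the origin on the work surface. World frame = base frame: x ahead of the robot, y to its left, z up, the work surface at z = 0. Lengths are in m, angles in rad, forces in N, time in s.
With the tool pointing down it reaches from about 0.35 to 0.85 m from the base axis. Payload 8.1 kg.
Tool frame: the origin (TCP) lies at the very end of the fingers, on their centre line; the grasp point (between the pads) lies 19 mm behind it; z points along the fingers, y is the direction in which the jaws open and shut (so a half turn about z gives the same grasp; the last joint's range is limited). The gripper opens to 85 mm and grips with 20 to 120 N. Pads are 22 mm wide; open, the fingers measure 114 mm over their backs; the gripper's body (76 mm by 85 mm) begins 54 mm behind the grasp point. The pads swing forward as they close: fully open they stand 13 mm farther back than shut.
Start: joints at [-1.246, 0.13, 1.488, -0, 1.523, -0.085], TCP at [0.239, -0.55, 0.208] pointing down, gripper open.
Joint ranges: [-2.96, 2.96], [-0.89, 2.26], [0.02, 2.5], [-1.34, 4.48], [0, 2.73], [-2.66, 2.66]. Speed limits (rad/s): [2.39, 2.39, 2.79, 3.14, 3.14, 3.14].

## Interface

Orientations are given as [roll, pitch, yaw] about the fixed x, y, z axes, in that order (R = Rz(yaw) Ry(pitch) Rx(roll)).
In Python, from station import manip, vision gives the robot as it stands.
- The arm moves only by the shell command python3 -m creep 'ROWS' [OPENING] [FORCE]. ROWS is JSON, a list that holds one entry, the list of rows, each a list of 4 numbers: the shift along the world's x, y, z in m, then the turn about the world's z in rad. A call has exactly 8 rows; each row shifts and turns the commanded pose from where the row before left it; what a row does not reach is not made up. A row lasts 1/8 s, in which the tool goes at most 62.5 mm and 10.7 degrees, less where a joint would pass 70% of its speed; a pose out of reach is approached as far as the arm can. A call is refused whole if a number of a shift passes 0.0625 or a number of a turn 0.188, either way. A call with a gripper value outside its range is refused whole. OPENING is the finger opening in m, from 0 to 0.0854, set as the call begins (- or left out, the last holds). The fingers move at their own pace and stop on an object; FORCE is the grip in N (left out, the last holds). Time passes only in rows, so rows that do not move let the fingers close, or fill a call up. It gives the time, the measured TCP pose, the force and the opening at its end, in the units of the state.
- manip.read_state(): the state, without advancing time (a new reading comes with each control period).
- vision.camera(name): name is "scene" or "top" or "wrist"; returns a dict with "img" (400x640x3 uint8, red, green, blue), "fx", "fy", "cx", "cy" (pixels), "k1" (the pictures are not rectified: a ray, as slopes to the right and down, at radius r is drawn at 1 + k1 r^2 times it, then the intrinsics apply), "eye" and "orientation" of the camera in the world. Camera axes: x right, y up, looking along -z (the intrinsics and any distortion apply to the point x, -y, -z); pixel columns grow to the right and rows downward; lengths in m; the calibration is good to about 2 mm. A picture is of the moment at which its call begins. There is no depth.
- manip.sign_off(): hands the job in, once; it reports no verdict.
The state is a dict: "time_s": time; "joints": joint angles; "qvel": joint speeds; "effort": joint torques, N m; "eef_pos": TCP position; "ee_rot": TCP orientation; "ft_force": force on the tool from outside, world axes, zero at the start; "ft_torque": the same for the moment, N m; "width": finger opening in m.
Only numpy, scipy, OpenCV 4.12 (cv2) and the standard library are available. Lean on these libraries where they do the work, as an engineer would, in place of code of your own. Each camera call takes 0.05 s, during which the arm holds its last target.

## Task

Three or four small cardboard cartons stand on the granite ledge. Set them upright on the open loading end of the white roller track, one after another, and push each along the rollers under the wire rack, until every carton is past the two steel eyelets. Then lock the bay: pass the wooden-handled steel bar through both eyelets from the robot's side, right across the track, until its tip stands well out of the far eyelet, and leave it there; do not disturb the bowl, the glass dish or the scoop.

Things in the scene. Friction and masses are not known exactly. Their poses are not given: they have to be found in the camera images.
- station: white steel roller track, fixed, 430 mm long (its y), 90 wide (x). Origin: underside centre, on the ledge; x away from the robot, y left, z up. 16 free rollers, tops 45 mm up; a carton let go soon stops. Rails: inner faces x = -30, +30, 5 mm thick, tops 53 mm up. Open loading end y = +215. A wire rack roofs the bay from y = +16 to -216: underside 111, top 119 mm up, posts out to x = -44, +44
- load (a point): point on the roller tops, mid width, at (0, +140, 45) mm of the station: a good place for the middle of a carton's underside. Loading zone: y = +90 to +215 mm; cartons are pushed from here towards the station's -y
- eye_near (a point): centre of the hole in the eyelet on the robot's side, at (-33, +85, 71) mm of the station. The eyelet is an upright steel plate on the rail, 34 mm square and 6 mm thick (top 88 mm up), with a 16 mm round hole running along the station's x
- eye_far (a point): centre of the like hole in the far eyelet, at (+33, +85, 71) mm of the station
- bay_end (a point): inner face of the bay's end stop at roller-top height, mid width, at (0, -215, 45) mm of the station. From here four cartons end to end leave 15 mm to spare before the bar
- bar: locking bar, 170 mm long: dark wooden handle 70 x 24 x 24 mm with a steel rod 10 mm thick, 100 mm long, slightly pointed, out of one end; 0.2 kg. Lies on the ledge left of the cartons. Origin: underside centre of the handle; x along the rod to its tip, z up; rod axis 12 mm above the underside. Balances within the handle; threaded and let go, the handle sags a few degrees and the bar stays
- bar_tip (a point): tip of the rod, at (135, 0, 12) mm of the bar
- bar_shoulder (a point): where the rod leaves the handle, at (35, 0, 12) mm of the bar; the handle does not pass the eyelet
- bowl: blue ceramic bowl, 130 mm wide, on the right, beyond the end of the bay: leave alone
- dish: small glass dish, 84 mm wide, on the right of the ledge: leave alone
- scoop: stainless measuring scoop, 54 mm wide, beyond the track: leave alone
- carton1: cardboard carton with a white paper band, 50 (its x) x 70 (its y) x 52 mm tall, 0.15 to 0.31 kg, standing on the ledge in front of the track, its 70 mm side roughly along the track; origin at the centre of its underside; absent in some starts. It fits between the track's rails only with its 70 mm side along the track (either way round)
- carton2: cardboard carton with a white paper band, 50 (its x) x 70 (its y) x 52 mm tall, 0.15 to 0.31 kg, standing on the ledge in front of the track, its 70 mm side roughly along the track; origin at the centre of its underside; absent in some starts. It fits between the track's rails only with its 70 mm side along the track (either way round)
- carton3: cardboard carton with a white paper band, 50 (its x) x 70 (its y) x 52 mm tall, 0.15 to 0.31 kg, standing on the ledge in front of the track, its 70 mm side roughly along the track; origin at the centre of its underside; absent in some starts. It fits between the track's rails only with its 70 mm side along the track (either way round)
- carton4: cardboard carton with a white paper band, 50 (its x) x 70 (its y) x 52 mm tall, 0.15 to 0.31 kg, standing on the ledge in front of the track, its 70 mm side roughly along the track; origin at the centre of its underside; absent in some starts. It fits between the track's rails only with its 70 mm side along the track (either way round)
There are look-alikes about, which are no part of the job. What is shaped like the carton3 but blue is not meant.

How it is judged:
On the way, in this order (a step that is already met when the one before it is completed fails the run):
1. every carton present stands upright on the rollers inside the bay, past the eyelets (y of carton1 in the frame of station between -0.2 and 0.05 m and x of carton1 in the frame of station between -0.012 and 0.012 m and z of carton1 in the frame of station between 0.038 and 0.055 m and angle between each of carton1, carton2, carton3, carton4's own z axis and vertical below 0.15 rad and y of carton2 in the frame of station between -0.2 and 0.05 m and x of carton2 in the frame of station between -0.012 and 0.012 m and z of carton2 in the frame of station between 0.038 and 0.055 m and y of carton3 in the frame of station between -0.2 and 0.05 m and x of carton3 in the frame of station between -0.012 and 0.012 m and z of carton3 in the frame of station between 0.038 and 0.055 m and y of carton4 in the frame of station between -0.2 and 0.05 m and x of carton4 in the frame of station between -0.012 and 0.012 m and z of carton4 in the frame of station between 0.038 and 0.055 m), for 0.2 s.
2. the bar passes through both eyelets, from the robot's side (x of bar_tip in the frame of station above 0.046 m and y of bar_tip in the frame of station between 0.073 and 0.097 m and z of bar_tip in the frame of station between 0.059 and 0.083 m and x of bar_shoulder in the frame of station below -0.03 m and y of bar_shoulder in the frame of station between 0.073 and 0.097 m and z of bar_shoulder in the frame of station between 0.056 and 0.086 m), for 0.2 s.
At the end, for the whole second after the job is handed in: every carton present stands upright on the rollers in the bay, its middle at least 35 mm inside the line of the eyelets; the bar lies through both eyelets, handle on the near side, tip at least 10 mm out of the far eyelet; all at rest and released (all of step 1 and all of step 2 and linear speed of each of carton1, carton2, carton3, carton4, bar below 0.03 m/s); the robot touches nothing.
It fails at once if the bowl is pushed aside by more than 30 mm (distance of bowl from where it was at the start of the episode above 0.03 m).
It fails at once if the dish is pushed aside by more than 30 mm (distance of dish from where it was at the start of the episode above 0.03 m).
It fails at once if the scoop is pushed aside by more than 30 mm (distance of scoop from where it was at the start of the episode above 0.03 m).
Of carton1, carton2, carton3, carton4 only 3 to 4 are there at a start; the rules pass over those that are not, and their reading is None.
At some moment in a run one of carton1, carton2, carton3, carton4 may be knocked a few centimetres aside while the robot is not near it.
It also fails if it takes over 210 s, if anything falls off the work surface, if the arm or the gripper's body presses on something with over 40 N, if the wrist force passes 120 N, or if a joint passes its speed limit or range.

## Working session

There is one attempt and no reset: what is moved stays moved. The work goes in short steps, Python scripts to look and compute and a shell command to move; the robot and the scene stay as the last step left them, time stands still between calls to the robot, and variables do not carry over. Pictures are saved under pics/ and viewed, and the job is handed in when it is done.

```bash
ls; mkdir -p pics; cat > h.py <<'E'
import numpy as np, cv2
from station import manip, vision
from scipy.spatial.transform import Rotation as R
def K(c): return np.array([[c["fx"],0,c["cx"]],[0,c["fy"],c["cy"]],[0,0,1.]])
def rot(c):
    o=np.array(c["orientation"],float)
    return o if o.shape==(3,3) else R.from_euler('xyz',o).as_matrix()
def ray(c,px):
    px=np.atleast_2d(np.array(px,float))
    d=np.array([c["k1"],0,0,0,0.])
    n=cv2.undistortPoints(px.reshape(-1,1,2),K(c),d).reshape(-1,2)
    v=np.c_[n[:,0],-n[:,1],-np.ones(len(n))]
    return v@rot(c).T
def onz(c,px,z):
    v=ray(c,px);e=np.array(c["eye"]);t=(z-e[2])/v[:,2]
    return e+v*t[:,None]
def proj(c,P):
    P=np.atleast_2d(P);p=(P-np.array(c["eye"]))@rot(c)
    n=np.c_[p[:,0]/-p[:,2],-p[:,1]/-p[:,2]];r2=(n**2).sum(1)
    n=n*(1+c["k1"]*r2)[:,None]
    return n*[c["fx"],c["fy"]]+[c["cx"],c["cy"]]
def tri(c1,p1,c2,p2):
    a=ray(c1,p1)[0];b=ray(c2,p2)[0];e1=np.array(c1["eye"]);e2=np.array(c2["eye"])
    s=np.linalg.lstsq(np.c_[a,-b],e2-e1,rcond=None)[0]
    x=e1+a*s[0];y=e2+b*s[1];return (x+y)/2,np.linalg.norm(x-y)
def snap(n,tag):
    c=vision.camera(n);cv2.imwrite(f"pics/{tag}.png",c["img"][:,:,::-1])
    import pickle;pickle.dump(c,open(f"pics/{tag}.pkl","wb"));return c
def load(tag):
    import pickle;return pickle.load(open(f"pics/{tag}.pkl","rb"))
E
python3 - <<'E'
from h import *
for n in("scene","top","wrist"):
    c=snap(n,n+"0");print(n,{k:np.round(v,4).tolist() if k!="img" else 0 for k,v in c.items()})
print(manip.read_state())
E
```

```text
pics
scene {'img': 0, 'fx': 512.5833, 'fy': 512.5833, 'cx': 316.2657, 'cy': 195.0709, 'k1': -0.1084, 'eye': [1.0039, -0.6709, 1.0733], 'orientation': [0.6631, -0.0127, 0.5975]}
top {'img': 0, 'fx': 431.5655, 'fy': 431.5655, 'cx': 320.0606, 'cy': 194.1358, 'k1': -0.0284, 'eye': [0.3664, -0.0232, 1.1273], 'orientation': [0.1955, -0.0062, -1.5438]}
wrist {'img': 0, 'fx': 309.8927, 'fy': 309.8927, 'cx': 323.2182, 'cy': 192.4065, 'k1': -0.0267, 'eye': [0.3135, -0.5174, 0.3732], 'orientation': [-0.324, 0.0018, -1.1607]}
{'time_s': 0.15, 'joints': array([-1.24639952e+00,  1.31004399e-01,  1.48903554e+00, -3.30163004e-05,
        1.52301579e+00, -8.53994373e-02]), 'qvel': array([ 0.00043675, -0.00175069, -0.00323099, -0.00120893, -0.00052202,
        0.0019386 ]), 'effort': array([ 9.43196355e-04, -5.70059144e+01, -5.01161063e+01, -1.36244234e-04,
        9.59613710e-03,  4.92159836e-05]), 'eef_pos': array([ 0.23891316, -0.54987327,  0.20677194]), 'ee_rot': array([-3.14013210e+00, -9.19375847e-05,  4.09797779e-01]), 'ft_force': array([-0.93263758, -1.01749825, -0.5153803 ]), 'ft_torque': array([-0.02726888,  0.03075361,  0.03430666]), 'width': 0.08543298935099959}
```

View pics/top0.png

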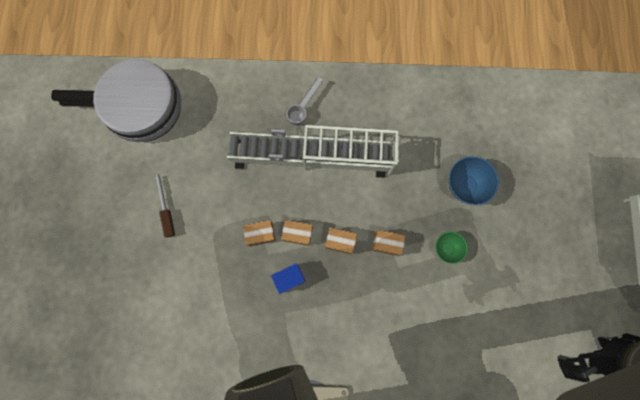

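View pics/scene0.png

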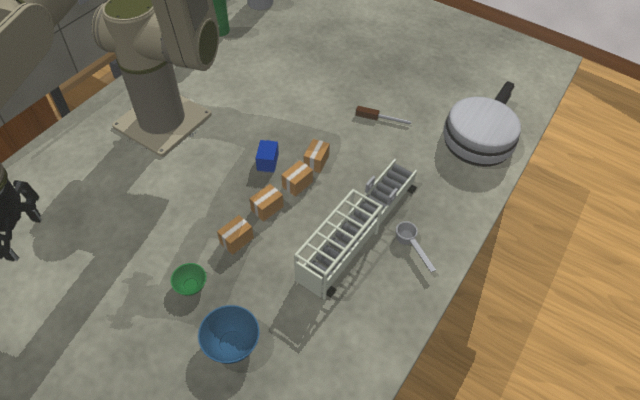

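```bash
python3 - <<'E'
from h import *
t=load("top0");s=load("scene0")
a=cv2.resize(t["img"][100:300,150:420][:,:,::-1],None,fx=2.96,fy=2.96,interpolation=cv2.INTER_CUBIC);cv2.imwrite("pics/ct.png",a)
a=cv2.resize(s["img"][90:310,200:460][:,:,::-1],None,fx=2.7,fy=2.7,interpolation=cv2.INTER_CUBIC);cv2.imwrite("pics/cs.png",a)
E
```

```text
(no output)
```

View pics/ct.png

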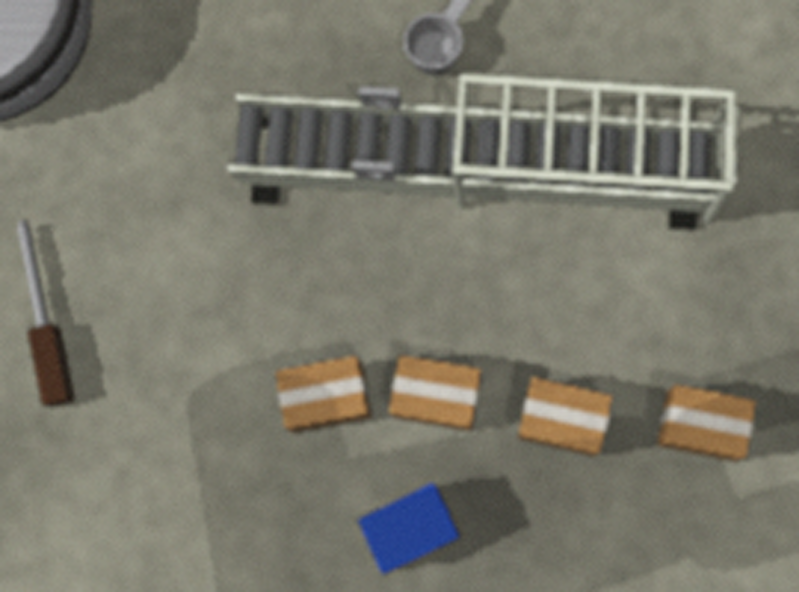

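View pics/cs.png

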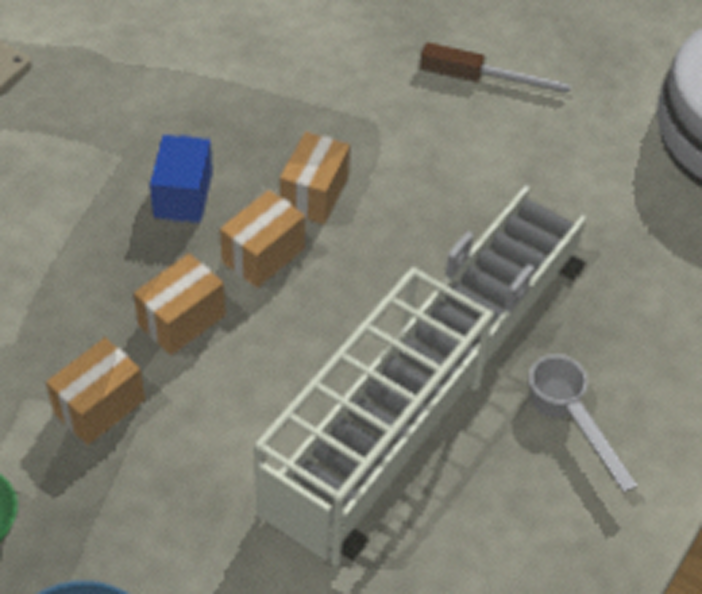

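```bash
python3 - <<'E'
from h import *
t=load("top0");s=load("scene0")
T=lambda x,y:(150+(x+.5)/2.96-.5,100+(y+.5)/2.96-.5)
S=lambda x,y:(200+(x+.5)/2.7-.5,90+(y+.5)/2.7-.5)
pts={"rackNL":((458,178),(415,272)),"rackFL":((462,78),(490,315)),"rackNR":((732,185),(262,450)),"rackFR":((733,94),(338,494)),
"railN":((231,168),(526,190)),"railF":((237,98),(582,221)),
"barTip":((23,222),(569,88)),"shoulder":((41,326),(483,71)),
"c1a":((358,359),(350,150)),"c1b":((277,374),(314,134)),}
for k,(a,b) in pts.items():
    p,e=tri(t,T(*a),s,S(*b));print(k,p.round(4),round(e,4))
print("plane119",[ (k,onz(t,[T(*pts[k][0])],.119)[0].round(4)[:2],onz(s,[S(*pts[k][1])],.119)[0].round(4)[:2]) for k in list(pts)[:4]])
print("plane53",[ (k,onz(t,[T(*pts[k][0])],.053)[0].round(4)[:2],onz(s,[S(*pts[k][1])],.053)[0].round(4)[:2]) for k in list(pts)[4:6]])
# cartons: HSV masks
for nm,c in(("top",t),("scene",s)):
    h=cv2.cvtColor(c["img"],cv2.COLOR_RGB2HSV)
    hh,ss,v=cv2.split(h)
    m=((hh<22)&(ss>110)&(v>90)).astype(np.uint8)
    roi=np.zeros_like(m); 
    if nm=="top": roi[210:270,230:430]=1
    else: roi[130:260,200:345]=1
    m=cv2.morphologyEx(m*roi,cv2.MORPH_CLOSE,np.ones((7,7)))
    n,l,st,ce=cv2.connectedComponentsWithStats(m)
    for i in range(1,n):
        if st[i][4]<150: continue
        cs,_=cv2.findContours((l==i).astype(np.uint8),0,2)
        r=cv2.minAreaRect(cs[0]);b=cv2.boxPoints(r)
        if nm=="top":
            P=onz(c,b,.052);print(nm,ce[i].round(1),st[i][4],"ctr",P.mean(0).round(4)[:2],"sides",[round(float(np.linalg.norm(P[j]-P[j-1])),4) for j in range(4)],[round(float(np.arctan2(*(P[j]-P[j-1])[[1,0]])),3) for j in range(4)])
        else: print(nm,ce[i].round(1),st[i][4])
E
```

```text
rackNL [0.6544 0.0184 0.1101] 0.0056
rackFL [0.7369 0.0153 0.1142] 0.0019
rackNR [ 0.6522 -0.2088  0.1137] 0.0011
rackFR [ 0.7277 -0.2099  0.1203] 0.0013
railN [0.6716 0.2167 0.0507] 0.0022
railF [0.7363 0.216  0.0477] 0.0037
barTip [0.6263 0.4079 0.0156] 0.0022
shoulder [0.5327 0.3839 0.009 ] 0.0046
c1a [0.5131 0.1034 0.1048] 0.0334
c1b [0.4784 0.1496 0.0785] 0.0316
plane119 [('rackNL', array([0.6498, 0.0161]), array([0.6594, 0.0143])), ('rackFL', array([0.7359, 0.0157]), array([0.7377, 0.011 ])), ('rackNR', array([ 0.6503, -0.2082]), array([ 0.6545, -0.211 ])), ('rackFR', array([ 0.7287, -0.2097]), array([ 0.7269, -0.2098]))]
plane53 [('railN', array([0.6718, 0.217 ]), array([0.6717, 0.2137])), ('railF', array([0.7359, 0.2162]), array([0.7366, 0.2096]))]
top [258.6 232.4] 545 ctr [0.478  0.1269] sides [0.0508, 0.0694, 0.0509, 0.0688] [0.224, -1.376, -2.93, 1.765]
top [296.5 232. ] 541 ctr [0.4818 0.0323] sides [0.0692, 0.051, 0.0698, 0.0509] [1.434, -0.122, -1.709, 3.008]
top [340.8 240.2] 534 ctr [ 0.4645 -0.0781] sides [0.0692, 0.0518, 0.0698, 0.0517] [1.372, -0.203, -1.771, 2.927]
top [388.5 242.3] 598 ctr [ 0.4627 -0.1977] sides [0.0732, 0.052, 0.0738, 0.052] [1.4, -0.193, -1.743, 2.935]
scene [304.8 167.2] 1145
scene [266.1 201.5] 684
scene [235.2 234. ] 766
```

```bash
python3 -m creep '[[[0.02,0.05,0.02,0.08],[0.03,0.055,0.02,0.09],[0.03,0.055,0.02,0.09],[0.03,0.055,0.02,0.09],[0.03,0.055,0.02,0.09],[0.03,0.055,0.02,0.09],[0.03,0.055,0.02,0.09],[0.03,0.055,0.01,0.09]]]' 0.07 40
python3 -m creep '[[[0.03,0.05,0,0.09],[0.03,0.05,0,0.09],[0,0.02,0,0.09],[0,0.02,0,0.08],[0,0,0,0.07],[0,0,0,0],[0,0,0,0],[0,0,0,0]]]'
python3 - <<'E'
from h import *
c=snap("wrist","w1");print(c["eye"],c["orientation"],manip.read_state()["eef_pos"],manip.read_state()["ee_rot"])
E
```

```text
time_s: 1.15
eef_pos: [0.4605, -0.1309, 0.3527]
ee_rot: [3.14, 0.0, 1.122]
ft_force: [0.8, -0.9, -0.5]
width: 0.0702
time_s: 2.15
eef_pos: [0.5197, 0.0072, 0.3514]
ee_rot: [-3.142, -0.0, 1.538]
ft_force: [0.3, 0.3, 0.1]
width: 0.0697
[0.52161075 0.08913827 0.51794434] [-3.24198645e-01 -5.23651642e-05 -3.21692762e-02] [0.51966232 0.00718246 0.35144181] [-3.14150597e+00 -7.82902085e-07  1.53851711e+00]
```

View pics/w1.png

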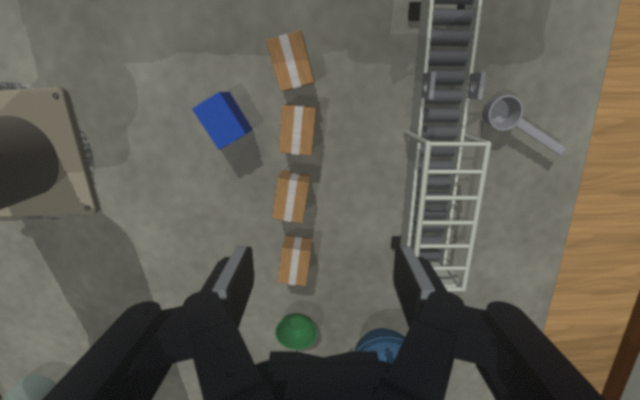

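```bash
python3 -m creep '[[[0.04,0,-0.02,0],[0.05,0.01,-0.02,0],[0.05,0.01,-0.02,0],[0.03,0.01,-0.02,0],[0,0,0,0],[0,0,0,0],[0,0,0,0],[0,0,0,0]]]'
python3 - <<'E'
from h import *
c=snap("wrist","w2");print(c["eye"],c["orientation"],manip.read_state()["eef_pos"],manip.read_state()["ee_rot"])
cv2.imwrite("pics/w2b.png",cv2.resize(c["img"][0:300,200:600][:,:,::-1],None,fx=2,fy=2,interpolation=cv2.INTER_CUBIC))
E
```

```text
time_s: 3.2
eef_pos: [0.6897, 0.0372, 0.2734]
ee_rot: [3.139, -0.0, 1.539]
ft_force: [0.2, -0.8, -0.0]
width: 0.0703
[0.69111392 0.11915106 0.43992534] [-0.32420249 -0.00272791 -0.03113463] [0.6896771  0.03726334 0.2730968 ] [ 3.13943803e+00 -3.34238998e-05  1.53947816e+00]
```

View pics/w2b.png

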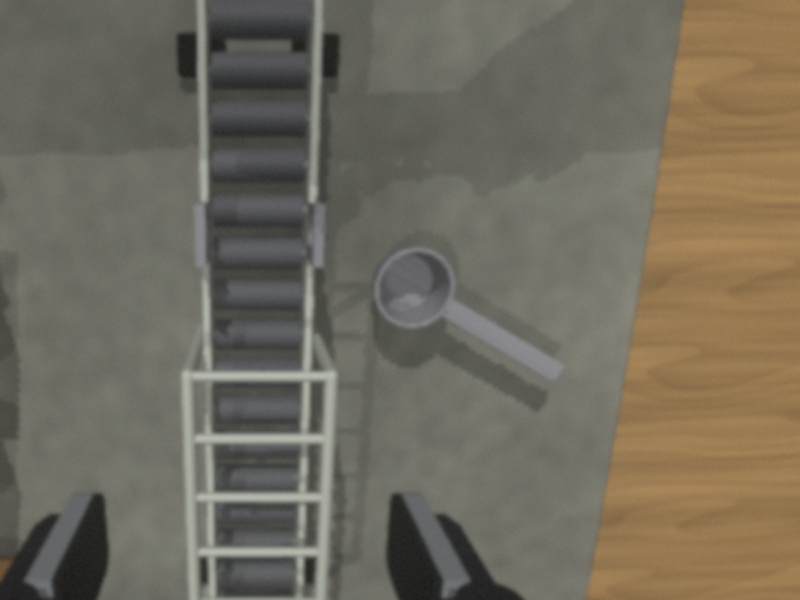

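```bash
python3 - <<'E'
from h import *
c=load("w2");im=c["img"].astype(int)
# rails: bright whitish ; profile edges
for r in (20,40,60,75,90,125,150):
    row=cv2.GaussianBlur(c["img"],(1,5),0)[r,280:380].min(1).astype(int)
    xs=np.where(row>150)[0]+280
    g=np.split(xs,np.where(np.diff(xs)>1)[0]+1)
    g=[x for x in g if len(x)]
    out=[]
    for x in g:
        w=row[x-280]-120; m=(x*w).sum()/w.sum(); out.append((round(float(m),2),len(x),onz(c,[(m,r)],.053)[0][:2].round(4).tolist()))
    print(r,out)
E
```

```text
20 []
40 []
60 []
75 []
90 [(301.5, 2, [0.6663, 0.1183])]
125 []
150 [(302.52, 2, [0.6638, 0.0463]), (354.03, 3, [0.7287, 0.0443])]
```

```bash
python3 - <<'E'
from h import *
c=load("w2")
g=c["img"][:,:,1].astype(float)  
hs=cv2.cvtColor(c["img"],cv2.COLOR_RGB2HSV)
for r in (20,32,44,60,75,90,140,155):
    prof=g[r-1:r+2].mean(0)
    for lo,hi in((292,310),(348,366)):
        seg=prof[lo:hi];b=np.median(np.r_[seg[:3],seg[-3:]])
        w=np.clip(seg-b-15,0,None);m=(np.arange(lo,hi)*w).sum()/max(w.sum(),1)
        print(r,round(m,2),int(seg.max()),int(b),onz(c,[(m,r)],.053)[0][:2].round(4),end=" | ")
    print()
a=cv2.resize(c["img"][90:145,285:375][:,:,::-1],None,fx=8,fy=8,interpolation=cv2.INTER_CUBIC);cv2.imwrite("pics/eye.png",a)
E
```

```text
20 300.58 152 36 [0.6692 0.1931] | 20 357.88 151 38 [0.7332 0.1912] | 
32 301.24 151 59 [0.6693 0.1809] | 32 356.61 151 59 [0.7318 0.179 ] | 
44 300.66 151 61 [0.668  0.1685] | 44 357.56 148 62 [0.7329 0.1665] | 
60 300.95 150 83 [0.6674 0.1515] | 60 356.88 149 70 [0.7321 0.1495] | 
75 301.01 148 92 [0.6666 0.1351] | 75 356.58 145 80 [0.7318 0.1331] | 
90 299.92 167 83 [0.6644 0.1184] | 90 356.33 149 67 [0.7315 0.1163] | 
140 299.68 149 90 [0.6609 0.059 ] | 140 354.14 165 85 [0.7288 0.0569] | 
155 301.35 175 94 [0.662 0.04 ] | 155 354.01 175 80 [0.7287 0.0379] |
```

View pics/eye.png

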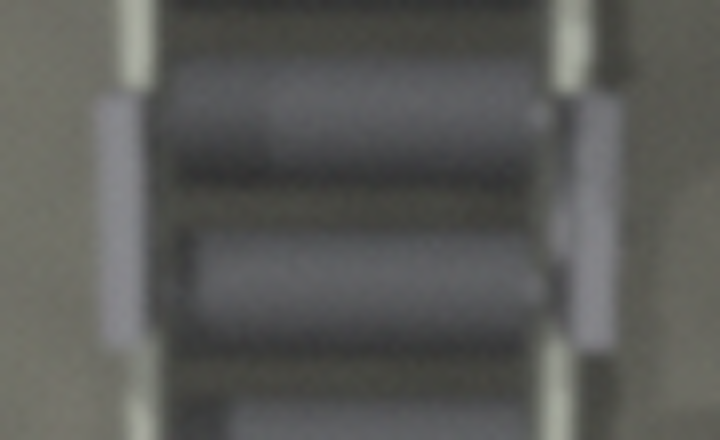

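```bash
python3 - <<'E'
from h import *
c=load("w2")
f=lambda x,y:(285+(x+.5)/8-.5,90+(y+.5)/8-.5)
for n,p in {"near":[(122,97),(126,347)],"far":[(597,95),(595,350)]}.items():
    P=onz(c,[f(*q) for q in p],.088);print(n,P.round(4).tolist(),P.mean(0).round(4))
a=-.034
y=np.array([-np.sin(a),np.cos(a),0]);x=np.array([np.cos(a),np.sin(a),0])
# predict with trial origin
O=np.array([.6945,.0008,0])
st=lambda p:O+x*p[0]+y*p[1]+np.array([0,0,p[2]])
for p in[(-.033,.102,.088),(-.033,.068,.088),(.033,.068,.088),(-.0325,.16,.053),(.0325,.16,.053),(-.044,.016,.119),(.044,.016,.119)]:
    q=proj(c,st(p))[0];print(p,q.round(1),((q-[200,0])*2).round(0))
for tag in("top0","scene0"):
    d=load(tag)
    for p in[(-.0325,.215,.053),(.0325,.215,.053),(-.044,-.216,.119),(.044,-.216,.119),(-.044,.016,.119),(.044,.016,.119)]:
        q=proj(d,st(p))[0]; print(tag,p,((q-[150,100])*2.96 if tag=="top0" else (q-[200,90])*2.7).round(0))
E
```

```text
near [[0.6661, 0.1063, 0.088], [0.6648, 0.0724, 0.088]] [0.6654 0.0893 0.088 ]
far [[0.731, 0.1045, 0.088], [0.7308, 0.0699, 0.088]] [0.7309 0.0872 0.088 ]
(-0.033, 0.102, 0.088) [298.9 104. ] [198. 208.]
(-0.033, 0.068, 0.088) [299.6 135.2] [199. 270.]
(0.033, 0.068, 0.088) [358.  135.3] [316. 271.]
(-0.0325, 0.16, 0.053) [300.5  50.3] [201. 101.]
(0.0325, 0.16, 0.053) [357.2  50.5] [314. 101.]
(-0.044, 0.016, 0.119) [288.5 187.4] [177. 375.]
(0.044, 0.016, 0.119) [369.4 187.5] [339. 375.]
top0 (-0.0325, 0.215, 0.053) [230. 170.]
top0 (0.0325, 0.215, 0.053) [238.  99.]
top0 (-0.044, -0.216, 0.119) [738. 193.]
top0 (0.044, -0.216, 0.119) [740.  90.]
top0 (-0.044, 0.016, 0.119) [454. 175.]
top0 (0.044, 0.016, 0.119) [462.  74.]
scene0 (-0.0325, 0.215, 0.053) [525. 186.]
scene0 (0.0325, 0.215, 0.053) [581. 216.]
scene0 (-0.044, -0.216, 0.119) [248. 445.]
scene0 (0.044, -0.216, 0.119) [337. 502.]
scene0 (-0.044, 0.016, 0.119) [408. 264.]
scene0 (0.044, 0.016, 0.119) [493. 312.]
```

```bash
python3 -m creep '[[[-0.04,0.01,0,0],[-0.05,0.02,0,0],[-0.05,0.02,0,0],[-0.05,0.02,-0.02,0],[-0.02,0.01,-0.02,0],[0,0,-0.01,0],[0,0,0,0],[0,0,0,0]]]'
python3 - <<'E'
from h import *
c=snap("wrist","w3");print(c["eye"],manip.read_state()["eef_pos"],manip.read_state()["ee_rot"])
E
```

```text
time_s: 4.25
eef_pos: [0.4809, 0.117, 0.2224]
ee_rot: [3.14, -0.0, 1.539]
ft_force: [0.3, -0.2, 0.8]
width: 0.0702
[0.48249956 0.19900644 0.38890887] [0.48085149 0.11707237 0.22238544] [ 3.14033837e+00 -1.01888400e-04  1.53896751e+00]
```

View pics/w3.png

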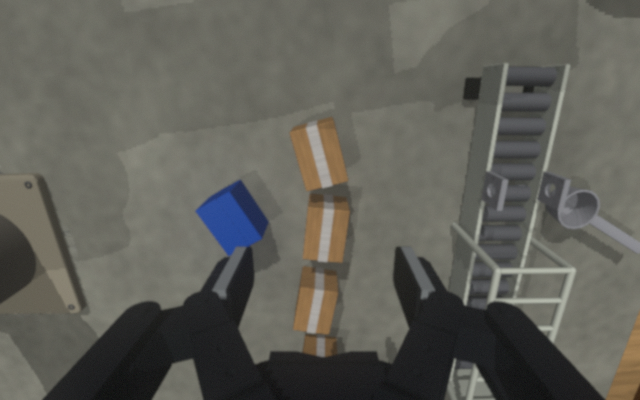

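```bash
cat >> h.py <<'E'
def cartons(c,z=.052,xlim=(.40,.56),ylim=(-.32,.24),verbose=True):
    h=cv2.cvtColor(c["img"],cv2.COLOR_RGB2HSV);hh,ss,v=cv2.split(h)
    m=((hh<22)&(ss>110)&(v>60)).astype(np.uint8)
    m=cv2.morphologyEx(m,cv2.MORPH_CLOSE,np.ones((9,9)))
    n,l,st,ce=cv2.connectedComponentsWithStats(m);out=[]
    for i in range(1,n):
        if st[i][4]<200: continue
        w=onz(c,[ce[i]],z)[0]
        if not(xlim[0]<w[0]<xlim[1] and ylim[0]<w[1]<ylim[1]): continue
        mm=(l==i)
        # cartons: white band pixels inside eroded blob
        wb=(mm&(ss<90)&(v>120))
        yy,xx=np.nonzero(wb)
        P=onz(c,np.c_[xx,yy],z)[:,:2] if len(xx)>20 else None
        cs,_=cv2.findContours(mm.astype(np.uint8),0,2)
        Q=onz(c,cs[0].reshape(-1,2).astype(float),z)[:,:2].astype(np.float32)
        r=cv2.minAreaRect(Q)
        b=None
        if P is not None:
            vx,vy,x0,y0=cv2.fitLine(P.astype(np.float32),cv2.DIST_HUBER,0,.01,.01).ravel()
            if vy<0: vx,vy=-vx,-vy
            b=(P.mean(0).round(4).tolist(),round(float(np.arctan2(vy,vx)),3))
        out.append((ce[i].round(0).tolist(),"rect",np.round(r[0],4).tolist(),np.round(r[1],4).tolist(),round(r[2],1),"band",b))
    for o in out: print(*o)
    return out
E
python3 - <<'E'
from h import *
for t in("w3","w1","top0"): print(t); cartons(load(t))
a=load("w3")["img"][100:270,270:370][:,:,::-1];cv2.imwrite("pics/w3c.png",cv2.resize(a,None,fx=3.5,fy=3.5,interpolation=cv2.INTER_CUBIC))
a=load("w1")["img"][20:170,250:340][:,:,::-1];cv2.imwrite("pics/w1c.png",cv2.resize(a,None,fx=4,fy=4,interpolation=cv2.INTER_CUBIC))
E
```

```text
w3
[332.0, 151.0] rect [0.4911, 0.1327] [0.0162, 0.0717] 13.1 band None
[305.0, 158.0] rect [0.4604, 0.1259] [0.0164, 0.0715] 11.6 band None
[313.0, 230.0] rect [0.465, 0.0375] [0.0757, 0.0155] 82.0 band None
[339.0, 232.0] rect [0.4964, 0.0347] [0.0786, 0.0167] 83.2 band None
[305.0, 309.0] rect [0.4479, -0.0827] [0.1394, 0.0269] 88.4 band None
[328.0, 313.0] rect [0.4779, -0.0897] [0.131, 0.0247] 87.9 band None
w1
[301.0, 58.0] rect [0.4921, 0.1302] [0.0162, 0.0675] 12.6 band None
[279.0, 64.0] rect [0.4609, 0.1233] [0.0151, 0.0676] 12.5 band None
[286.0, 128.0] rect [0.4644, 0.0343] [0.0692, 0.0147] 81.5 band None
[308.0, 130.0] rect [0.4966, 0.0304] [0.0694, 0.0162] 81.9 band None
[281.0, 195.0] rect [0.4485, -0.0698] [0.0791, 0.0155] 77.4 band None
[300.0, 198.0] rect [0.4798, -0.0768] [0.078, 0.0152] 78.2 band None
[285.0, 260.0] rect [0.4476, -0.187] [0.0891, 0.0144] 79.7 band None
[304.0, 262.0] rect [0.479, -0.1925] [0.09, 0.0149] 79.9 band None
top0
[277.0, 232.0] rect [0.479, 0.0797] [0.0576, 0.1677] 1.6 band ([0.4811, 0.0792], 1.606)
[340.0, 240.0] rect [0.4645, -0.0781] [0.0694, 0.0517] 78.6 band ([0.4655, -0.0781], 1.351)
[389.0, 242.0] rect [0.4626, -0.198] [0.0738, 0.052] 80.2 band ([0.4637, -0.1977], 1.397)
```

View pics/w3c.png

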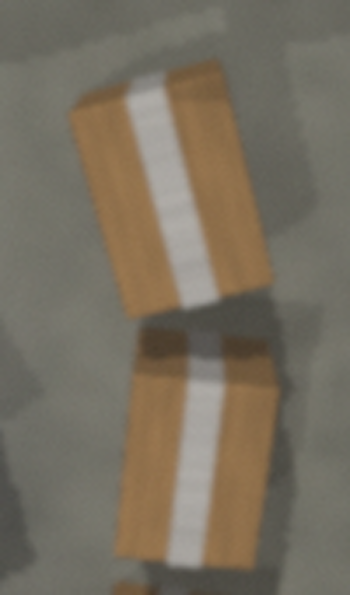

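View pics/w1c.png

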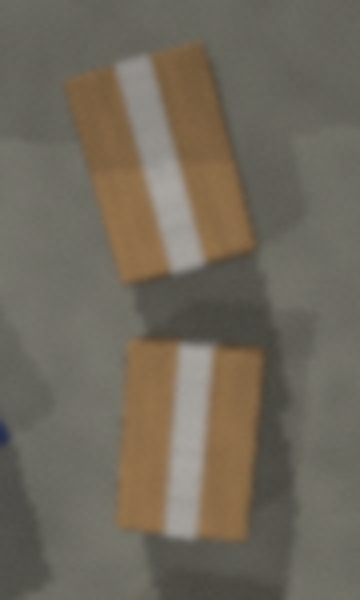

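```bash
python3 - <<'E'
from h import *
a=load("w3");b=load("w1")
A=lambda p:(270+(p[0]+.5)/3.5-.5,100+(p[1]+.5)/3.5-.5)
B=lambda p:(250+(p[0]+.5)/4-.5,20+(p[1]+.5)/4-.5)
pa=[(133,316),(272,288),(115,556),(255,568)];pb=[(122,283),(255,248),(118,528),(247,538)]
for p,q in zip(pa,pb): r,e=tri(a,A(p),b,B(q));print(r.round(4),round(e,4))
for nm,P in(("w3 c1",onz(a,[A(p) for p in[(72,110),(224,82),(272,288),(133,316)]],.052)),("w1 c1",onz(b,[B(p) for p in[(66,83),(202,42),(255,248),(122,283)]],.052)),("w1 c2",onz(b,[B(p) for p in[(128,338),(263,347),(247,538),(118,528)]],.052))):
    print(nm,P.mean(0).round(4),"long",np.arctan2(*((P[0]+P[1]-P[2]-P[3])[[1,0]])).round(3),[round(float(np.linalg.norm(P[i]-P[i-1])),4) for i in range(4)])
E
```

```text
[0.4607 0.0889 0.0513] 0.0019
[0.5075 0.0988 0.0555] 0.0012
[ 4.513e-01 -1.000e-04  5.100e-02] 0.0006
[ 0.5005 -0.005   0.0536] 0.0002
w3 c1 [0.477  0.1268 0.052 ] long 1.791 [0.069, 0.0474, 0.0676, 0.0462]
w1 c1 [0.4765 0.1271 0.052 ] long 1.79 [0.0676, 0.0486, 0.0686, 0.0492]
w1 c2 [0.4806 0.0324 0.052 ] long 1.444 [0.0701, 0.0491, 0.0707, 0.0492]
```

```bash
python3 -m creep '[[[-0.004,0.01,0,0.13],[0,0,-0.03,0.12],[0,0,-0.05,0],[0,0,-0.05,0],[0,0,-0.04,0],[0,0,-0.034,0],[0,0,0,0],[0,0,0,0]]]' 0.075
python3 -m creep '[[[0,0,0,0],[0,0,0,0],[0,0,0,0],[0,0,0,0],[0,0,0.02,0],[0,0,0.02,0],[0,0,0.04,0],[0,0,0.05,0]]]' 0.03 40
```

```text
time_s: 5.3
eef_pos: [0.4772, 0.1275, 0.0191]
ee_rot: [3.14, 0.0, 1.789]
ft_force: [0.0, 0.3, 1.1]
width: 0.0751
time_s: 6.3
eef_pos: [0.4747, 0.1274, 0.1482]
ee_rot: [-3.14, -0.0, 1.79]
ft_force: [0.2, 0.1, -2.0]
width: 0.0483
```

```bash
python3 -m creep '[[[0.03,0,0,-0.04],[0.05,0.004,0,-0.06],[0.05,0.004,0,-0.06],[0.05,0.004,0,-0.06],[0.043,0.004,0,-0.032],[0,0,0,0],[0,0,0,0],[0,0,0,0]]]'
python3 - <<'E'
from h import *
c=snap("wrist","w4");s=manip.read_state();print(s["eef_pos"],s["ee_rot"])
cv2.imwrite("pics/w4b.png",cv2.resize(c["img"][0:400,160:560][:,:,::-1],None,fx=1.5,fy=1.5,interpolation=cv2.INTER_CUBIC))
E
```

```text
time_s: 7.3
eef_pos: [0.6982, 0.1436, 0.1485]
ee_rot: [3.141, -0.0, 1.538]
ft_force: [0.0, -0.1, -1.9]
width: 0.0481
[0.69823188 0.14360236 0.14864551] [ 3.14056748e+00 -2.00662266e-04  1.53817202e+00]
```

View pics/w4b.png

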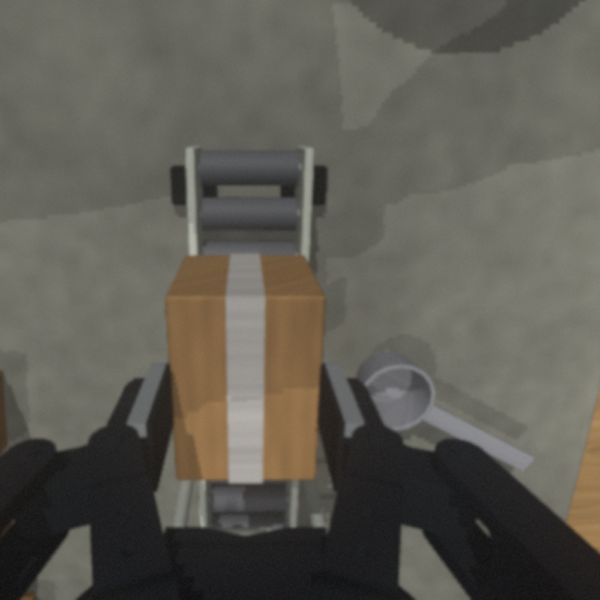

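```bash
python3 - <<'E'
from h import *
c=load("w4");f=lambda p:(160+(p[0]+.5)/1.5-.5,(p[1]+.5)/1.5-.5)
P=onz(c,[f(p) for p in[(193.5,160),(308.5,160),(194,245),(306,245)]],.053);print(P.round(4).tolist(),(P[0]+P[1])/2,(P[2]+P[3])/2)
Q=onz(c,[f(p) for p in[(168,296),(323,296),(315,480),(177,480)]],.183);print(Q.round(4).tolist(),Q.mean(0))
E
```

```text
[[0.6717, 0.2125, 0.053], [0.7343, 0.2105, 0.053], [0.6688, 0.1652, 0.053], [0.7334, 0.1631, 0.053]] [0.70299741 0.21153883 0.053     ] [0.70107527 0.16415274 0.053     ]
[[0.6754, 0.1797, 0.183], [0.7221, 0.1782, 0.183], [0.7208, 0.11, 0.183], [0.6726, 0.1116, 0.183]] [0.69772173 0.144856   0.183     ]
```

```bash
python3 -m creep '[[[0.002,0,-0.02,0],[0,0,-0.03,0],[0,0,-0.02,0],[0,0,-0.01,0],[0,0,-0.004,0],[0,0,0,0],[0,0,0,0],[0,0,0,0]]]'
python3 - <<'E'
from h import *
c=snap("wrist","w5");s=manip.read_state();print(s["eef_pos"],s["ee_rot"],s["ft_force"])
cv2.imwrite("pics/w5b.png",cv2.resize(c["img"][0:400,160:560][:,:,::-1],None,fx=1.5,fy=1.5,interpolation=cv2.INTER_CUBIC))
E
```

```text
time_s: 8.35
eef_pos: [0.7013, 0.1437, 0.0648]
ee_rot: [3.14, -0.0, 1.538]
ft_force: [-3.1, -0.2, 6.0]
width: 0.0485
[0.70132839 0.14367047 0.06473128] [ 3.14008674e+00 -3.76080051e-04  1.53786648e+00] [-3.74784321 -0.545036    6.37345578]
```

View pics/w5b.png

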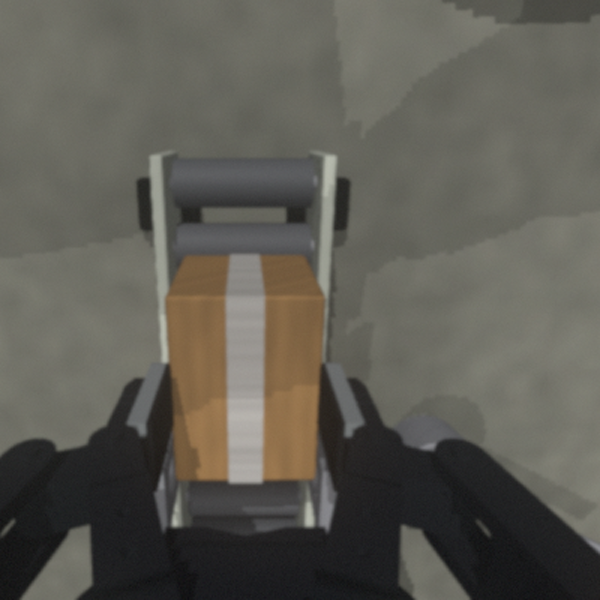

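```bash
python3 -m creep '[[[0,0,0,0],[0,0,0,0],[0,0,0,0],[0,0,0,0],[0,0,0.03,0],[0,0,0.04,0],[0,0.03,0,0],[0,0.03,0,0]]]' 0.072
python3 - <<'E'
from h import *
c=snap("wrist","w6");s=manip.read_state();print(s["eef_pos"],s["ee_rot"],s["ft_force"])
cv2.imwrite("pics/w6b.png",cv2.resize(c["img"][0:400,160:560][:,:,::-1],None,fx=1.5,fy=1.5,interpolation=cv2.INTER_CUBIC))
E
```

```text
time_s: 9.4
eef_pos: [0.7014, 0.2038, 0.1348]
ee_rot: [3.14, -0.0, 1.537]
ft_force: [-0.8, -0.4, -0.9]
width: 0.0721
[0.70034532 0.20841073 0.13402475] [ 3.14086902e+00 -2.34188423e-03  1.53978971e+00] [-1.29867854  2.212745    0.36800787]
```

View pics/w6b.png

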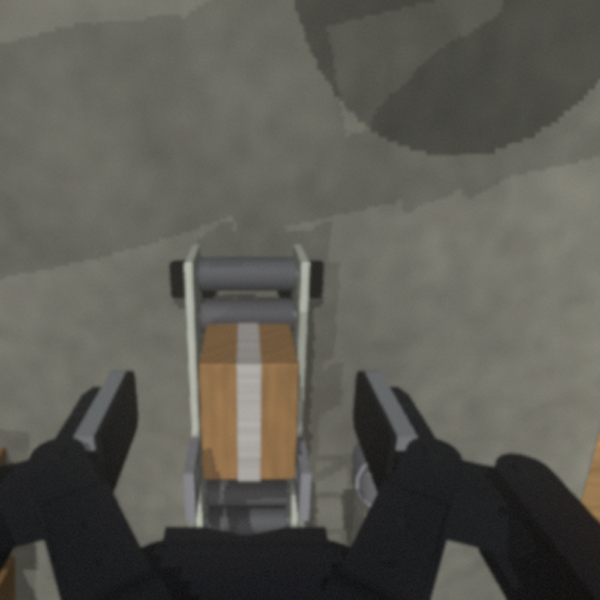

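```bash
python3 -m creep '[[[0.001,0.01,0,0],[0,0,0,0],[0,0,0,0],[0,0,0,0],[0,0,-0.03,0],[0,0,-0.03,0],[0,0,-0.009,0],[0,0,0,0]]]' 0 40
python3 -m creep '[[[0,-0.016,0,0],[-0.001,-0.018,0,0],[0,-0.018,0,0],[-0.001,-0.018,0,0],[-0.001,-0.018,0,0],[0,-0.018,0,0],[-0.001,-0.018,0,0],[0,-0.014,0,0]]]'
python3 - <<'E'
from h import *
c=snap("wrist","w7");s=manip.read_state();print(s["eef_pos"],s["ee_rot"],s["ft_force"],s["width"])
cv2.imwrite("pics/w7b.png",cv2.resize(c["img"][0:400,160:560][:,:,::-1],None,fx=1.5,fy=1.5,interpolation=cv2.INTER_CUBIC))
E
```

```text
time_s: 10.45
eef_pos: [0.7013, 0.2131, 0.0641]
ee_rot: [-3.14, 0.0, 1.537]
ft_force: [-0.1, 0.0, 0.0]
width: -0.0001
time_s: 11.45
eef_pos: [0.6975, 0.0741, 0.0644]
ee_rot: [-3.141, 0.0, 1.537]
ft_force: [0.4, 1.4, -0.0]
width: -0.0003
[0.69766852 0.07238998 0.06436543] [-3.14132997e+00  9.99037683e-04  1.53639342e+00] [ 0.36174835 -1.18413296 -0.26807744] 0.0003086850604136433
```

View pics/w7b.png

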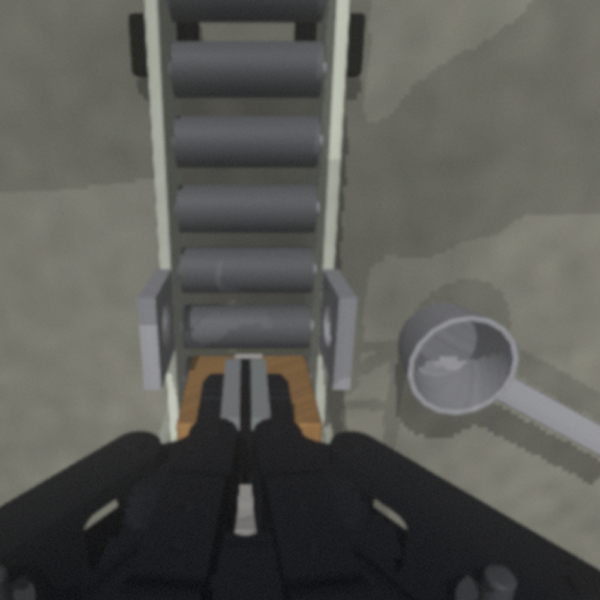

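```bash
python3 -m creep '[[[0,0.03,0,0],[0,0,0.05,0],[0,0,0.05,0],[-0.04,-0.01,0.05,0],[-0.06,-0.02,0.01,-0.03],[-0.06,-0.03,0,-0.03],[-0.057,-0.012,0,-0.03],[0,0,0,0]]]' 0.075
python3 - <<'E'
from h import *
c=snap("wrist","w8");s=manip.read_state();print(s["eef_pos"],s["ee_rot"],s["width"])
t=snap("top","top8");cartons(t)
cv2.imwrite("pics/t8.png",cv2.resize(t["img"][100:270,150:420][:,:,::-1],None,fx=2.9,fy=2.9,interpolation=cv2.INTER_CUBIC))
cv2.imwrite("pics/w8b.png",cv2.resize(c["img"][60:360,220:420][:,:,::-1],None,fx=2,fy=2,interpolation=cv2.INTER_CUBIC))
E
```

```text
time_s: 12.5
eef_pos: [0.4836, 0.0359, 0.2215]
ee_rot: [-3.14, 0.0, 1.447]
ft_force: [-0.3, 0.2, 0.2]
width: 0.0749
[0.48620093 0.03617481 0.22255632] [ 3.14079743e+00 -1.40232235e-04  1.44736861e+00] 0.07477635226777522
[340.0, 240.0] rect [0.4643, -0.078] [0.0689, 0.052] 79.4 band ([0.4655, -0.0779], 1.356)
[389.0, 242.0] rect [0.4624, -0.198] [0.0738, 0.0515] 80.2 band ([0.4638, -0.1978], 1.391)
```

View pics/w8b.png

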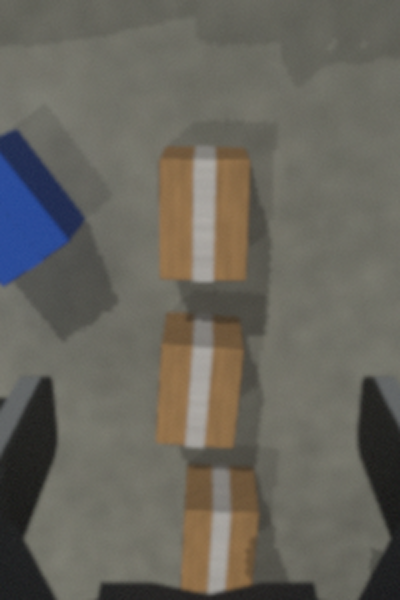

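View pics/t8.png

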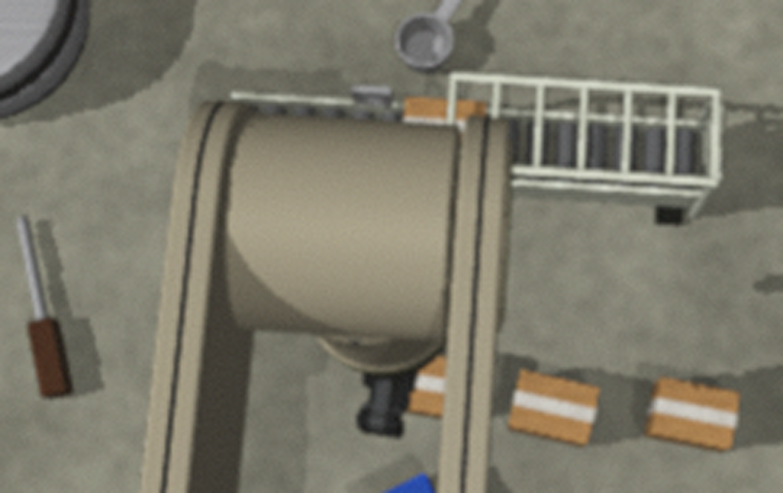

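```bash
python3 - <<'E'
from h import *
c=load("w8");f=lambda p:(220+(p[0]+.5)/2-.5,60+(p[1]+.5)/2-.5)
P=onz(c,[f(p) for p in[(160,158),(250,157),(247,281),(161,280)]],.052);print(P.mean(0).round(4),"long",np.arctan2(*((P[0]+P[1]-P[2]-P[3])[[1,0]])).round(3),[round(float(np.linalg.norm(P[i]-P[i-1])),4) for i in range(4)])
P=onz(c,[f(p) for p in[(204,160),(203,280)]],.052);print(P)
E
```

```text
[0.4807 0.0313 0.052 ] long 1.438 [0.0702, 0.0487, 0.0713, 0.0496]
[[ 0.48464078  0.06509352  0.052     ]
 [ 0.47543782 -0.00338373  0.052     ]]
```

```bash
python3 -m creep '[[[-0.004,-0.004,0,-0.009],[0,0,-0.03,0],[0,0,-0.05,0],[0,0,-0.05,0],[0,0,-0.04,0],[0,0,-0.033,0],[0,0,0,0],[0,0,0,0]]]' 0.075
python3 -m creep '[[[0,0,0,0],[0,0,0,0],[0,0,0,0],[0,0,0,0],[0,0,0.02,0],[0,0,0.02,0],[0,0,0.04,0],[0,0,0.05,0]]]' 0.03 40
```

```text
time_s: 13.6
eef_pos: [0.4851, 0.0323, 0.0207]
ee_rot: [3.14, -0.0, 1.439]
ft_force: [-0.2, -0.1, 0.2]
width: 0.075
time_s: 14.6
eef_pos: [0.4828, 0.0324, 0.1504]
ee_rot: [-3.14, 0.0, 1.439]
ft_force: [0.9, 0.2, -1.3]
width: 0.0483
```

```bash
python3 -m creep '[[[0.03,0.01,0,0.02],[0.045,0.025,0,0.03],[0.05,0.027,0,0.03],[0.05,0.027,0,0.02],[0.043,0.023,0,0],[0,0,0,0],[0,0,0,0],[0,0,0,0]]]'
python3 - <<'E'
from h import *
c=snap("wrist","w9");s=manip.read_state();print(s["eef_pos"],s["ee_rot"],s["width"])
cv2.imwrite("pics/w9b.png",cv2.resize(c["img"][0:400,160:560][:,:,::-1],None,fx=1.5,fy=1.5,interpolation=cv2.INTER_CUBIC))
E
```

```text
time_s: 15.6
eef_pos: [0.7013, 0.1438, 0.1507]
ee_rot: [3.14, -0.0, 1.538]
ft_force: [-1.0, -0.2, -1.6]
width: 0.0482
[0.70138367 0.1437648  0.15089837] [ 3.14015474e+00 -1.61279155e-04  1.53820664e+00] 0.04796630218052474
```

View pics/w9b.png

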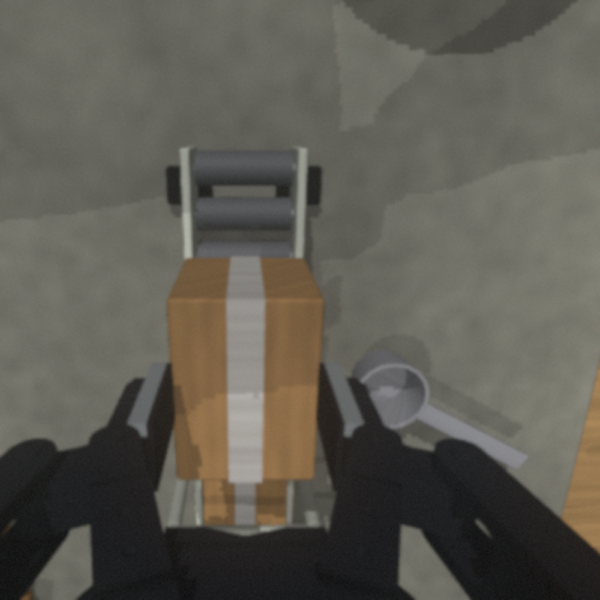

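```bash
python3 -m creep '[[[-0.001,0,-0.02,0],[0,0,-0.03,0],[0,0,-0.02,0],[0,0,-0.01,0],[0,0,-0.004,0],[0,0,0,0],[0,0,0,0],[0,0,0,0]]]'
python3 -m creep '[[[0,0,0,0],[0,0,0,0],[0,0,0,0],[0,0,0,0],[0,0,0.03,0],[0,0,0.04,0],[0,0.03,0,0],[0,0.04,0,0]]]' 0.072
python3 - <<'E'
from h import *
c=snap("wrist","w10");s=manip.read_state();print(s["eef_pos"],s["ee_rot"],s["width"])
cv2.imwrite("pics/w10b.png",cv2.resize(c["img"][0:400,160:560][:,:,::-1],None,fx=1.5,fy=1.5,interpolation=cv2.INTER_CUBIC))
E
```

```text
time_s: 16.65
eef_pos: [0.7013, 0.1446, 0.0666]
ee_rot: [3.14, -0.0, 1.539]
ft_force: [-1.5, 0.8, 6.1]
width: 0.0483
time_s: 17.65
eef_pos: [0.7016, 0.2141, 0.1368]
ee_rot: [3.14, -0.0, 1.537]
ft_force: [-0.1, 0.2, -0.7]
width: 0.0718
[0.70006238 0.22059166 0.13600191] [ 3.14096462e+00 -3.02716564e-03  1.54108170e+00] 0.07198919208278631
```

View pics/w10b.png

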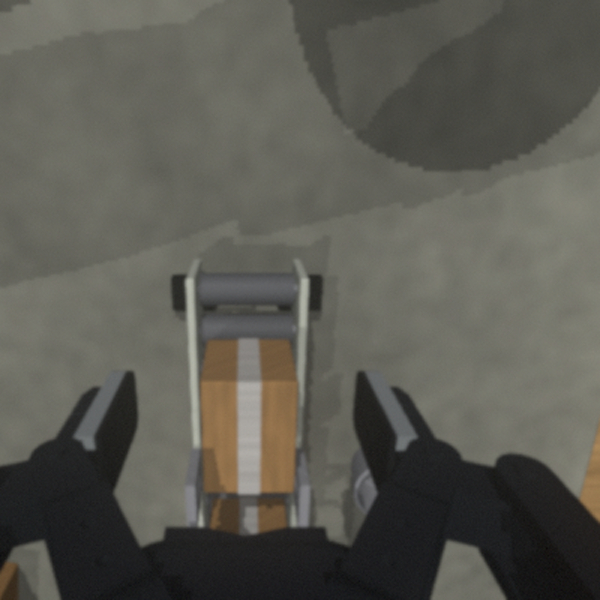

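```bash
python3 -m creep '[[[0,0,0,0],[0,0,0,0],[0,0,0,0],[0,0,0,0],[0,0,-0.03,0],[0,0,-0.03,0],[0,0,-0.012,0],[0,0,0,0]]]' 0 40
python3 -m creep '[[[0,-0.016,0,0],[-0.001,-0.018,0,0],[0,-0.018,0,0],[-0.001,-0.018,0,0],[-0.001,-0.018,0,0],[0,-0.018,0,0],[-0.001,-0.018,0,0],[0,-0.014,0,0]]]'
python3 -m creep '[[[0,0.03,0,0],[0,0,0.05,0],[0,0,0.05,0],[-0.04,-0.03,0.05,-0.02],[-0.06,-0.05,0.01,-0.04],[-0.06,-0.05,0,-0.05],[-0.06,-0.05,0,-0.05],[-0.01,0,0,0]]]' 0.075
python3 - <<'E'
from h import *
c=snap("wrist","w11");s=manip.read_state();print(s["eef_pos"],s["ee_rot"],s["width"])
t=snap("top","top11");cartons(t)
cv2.imwrite("pics/t11.png",cv2.resize(t["img"][100:270,150:420][:,:,::-1],None,fx=2.9,fy=2.9,interpolation=cv2.INTER_CUBIC))
cv2.imwrite("pics/w11b.png",cv2.resize(c["img"][60:360,220:420][:,:,::-1],None,fx=2,fy=2,interpolation=cv2.INTER_CUBIC))
E
```

```text
time_s: 18.7
eef_pos: [0.6999, 0.214, 0.0625]
ee_rot: [-3.14, 0.001, 1.539]
ft_force: [0.4, 0.1, -0.0]
width: 0.0001
time_s: 19.7
eef_pos: [0.6965, 0.075, 0.0634]
ee_rot: [-3.141, 0.0, 1.538]
ft_force: [-0.8, 0.2, -0.2]
width: 0.0001
time_s: 20.7
eef_pos: [0.5051, -0.0423, 0.2153]
ee_rot: [-3.141, 0.001, 1.375]
ft_force: [-0.0, 0.4, 0.5]
width: 0.0751
[ 0.5056941  -0.04112146  0.21578324] [-3.14155335e+00  1.71502735e-04  1.37649190e+00] 0.07498037337418677
[340.0, 240.0] rect [0.4645, -0.0774] [0.0678, 0.0517] 78.4 band ([0.4655, -0.0782], 1.351)
[390.0, 243.0] rect [0.462, -0.2014] [0.0661, 0.052] 80.2 band ([0.4633, -0.2013], 1.381)
```

View pics/w11b.png

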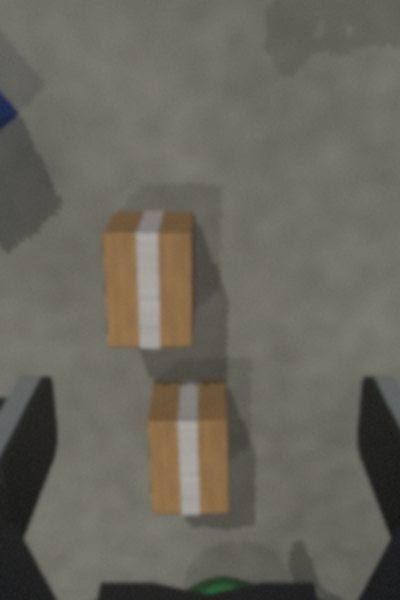

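View pics/t11.png

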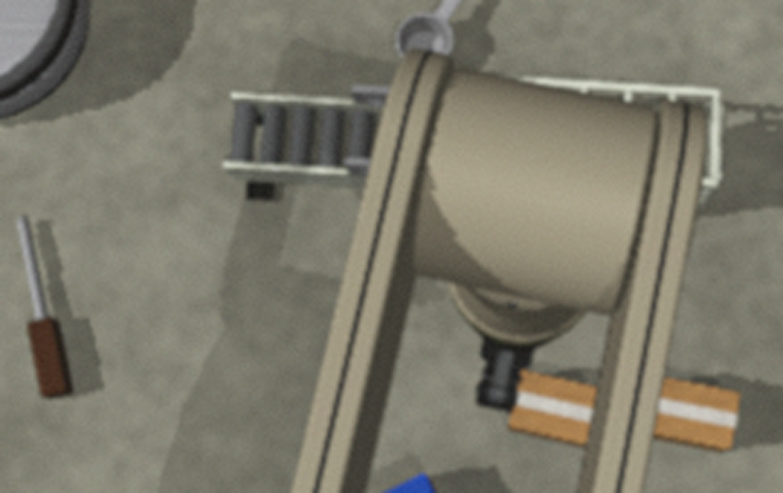

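```bash
python3 - <<'E'
from h import *
c=load("w11");f=lambda p:(220+(p[0]+.5)/2-.5,60+(p[1]+.5)/2-.5)
P=onz(c,[f(p) for p in[(105,234),(195,233),(191,347),(108,346)]],.052);print(P.mean(0).round(4),"long",np.arctan2(*((P[0]+P[1]-P[2]-P[3])[[1,0]])).round(3),[round(float(np.linalg.norm(P[i]-P[i-1])),4) for i in range(4)])
P=onz(c,[f(p) for p in[(148,233),(150,347)]],.052);print(P,np.arctan2(*(P[0]-P[1])[[1,0]]))
E
```

```text
[ 0.4636 -0.08    0.052 ] long 1.342 [0.0684, 0.0497, 0.0696, 0.0488]
[[ 0.470454   -0.04598605  0.052     ]
 [ 0.45601364 -0.11399223  0.052     ]] 1.3615650575033615
```

```bash
python3 -m creep '[[[-0.021,-0.018,0,-0.016],[-0.02,-0.019,-0.02,0],[0,0,-0.04,0],[0,0,-0.04,0],[0,0,-0.02,0],[0,0,0,0],[0,0,0,0],[0,0,0,0]]]' 0.075
python3 -m creep '[[[0,0,-0.04,0],[0,0,-0.03,0],[0,0,-0.006,0],[0,0,0,0],[0,0,0,0],[0,0,0,0],[0,0,0,0],[0,0,0,0]]]' 0.075
```

```text
time_s: 21.8
eef_pos: [0.468, -0.077, 0.0971]
ee_rot: [3.139, 0.0, 1.363]
ft_force: [-0.1, -0.6, 0.4]
width: 0.075
time_s: 22.8
eef_pos: [0.4668, -0.0769, 0.0199]
ee_rot: [3.141, 0.0, 1.363]
ft_force: [0.7, 0.1, -0.1]
width: 0.0751
```

```bash
python3 -m creep '[[[0,0,0,0],[0,0,0,0],[0,0,0,0],[0,0,0,0],[0,0,0.02,0],[0,0,0.02,0],[0,0,0.04,0],[0,0,0.05,0]]]' 0.03 40
python3 -m creep '[[[0.03,0.03,0,0.02],[0.04,0.04,0,0.03],[0.045,0.045,0,0.04],[0.045,0.045,0,0.04],[0.045,0.045,0,0.03],[0.03,0.016,0,0.016],[0,0,0,0],[0,0,0,0]]]'
python3 - <<'E'
from h import *
c=snap("wrist","w12");s=manip.read_state();print(s["eef_pos"],s["ee_rot"],s["width"])
cv2.imwrite("pics/w12b.png",cv2.resize(c["img"][0:400,160:560][:,:,::-1],None,fx=1.5,fy=1.5,interpolation=cv2.INTER_CUBIC))
E
```

```text
time_s: 23.8
eef_pos: [0.4651, -0.0764, 0.1488]
ee_rot: [-3.138, -0.0, 1.363]
ft_force: [0.3, -0.7, -2.0]
width: 0.0485
time_s: 24.8
eef_pos: [0.6984, 0.1413, 0.1482]
ee_rot: [-3.139, 0.001, 1.539]
ft_force: [-0.2, -0.4, -2.2]
width: 0.0482
[0.69840902 0.14100809 0.14885243] [-3.14016395e+00  4.59155890e-04  1.53814082e+00] 0.048409239536459925
```

View pics/w12b.png

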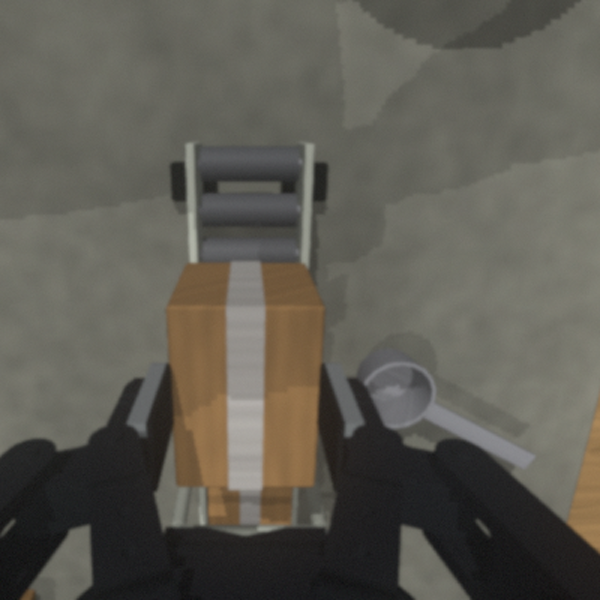

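```bash
python3 -m creep '[[[0.002,0.003,-0.02,0],[0,0,-0.03,0],[0,0,-0.02,0],[0,0,-0.01,0],[0,0,-0.004,0],[0,0,0,0],[0,0,0,0],[0,0,0,0]]]'
python3 -m creep '[[[0,0,0,0],[0,0,0,0],[0,0,0,0],[0,0,0,0],[0,0,0.03,0],[0,0,0.04,0],[0,0.03,0,0],[0,0.04,0,0]]]' 0.072
python3 - <<'E'
from h import *
c=snap("wrist","w13");s=manip.read_state();print(s["eef_pos"],s["ee_rot"],s["width"])
cv2.imwrite("pics/w13b.png",cv2.resize(c["img"][0:400,160:560][:,:,::-1],None,fx=1.5,fy=1.5,interpolation=cv2.INTER_CUBIC))
E
```

```text
time_s: 25.85
eef_pos: [0.7018, 0.1448, 0.0666]
ee_rot: [3.14, -0.0, 1.539]
ft_force: [0.6, -0.6, -0.8]
width: 0.0484
time_s: 26.85
eef_pos: [0.7021, 0.2145, 0.137]
ee_rot: [3.14, -0.0, 1.537]
ft_force: [-0.1, 0.8, -0.5]
width: 0.0719
[0.70064918 0.22092158 0.13621043] [ 3.14092617e+00 -3.04001529e-03  1.54104401e+00] 0.07187104614088034
```

View pics/w13b.png

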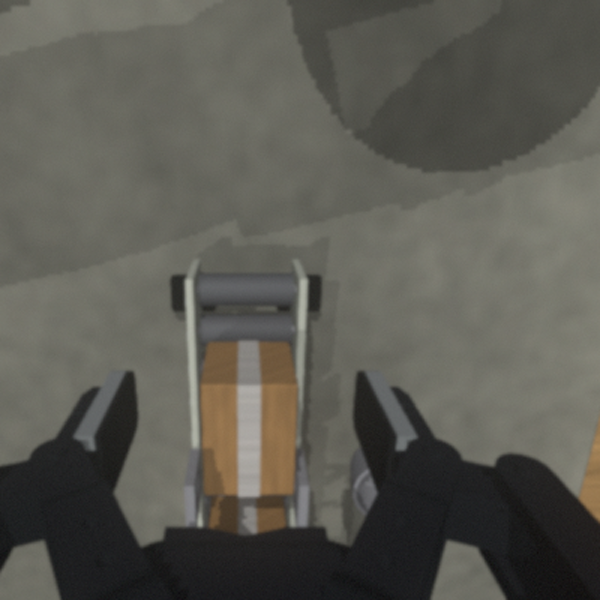

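Seated well. Same push, then on to carton 4.

```bash
python3 -m creep '[[[0,0,0,0],[0,0,0,0],[0,0,0,0],[0,0,0,0],[0,0,-0.03,0],[0,0,-0.03,0],[0,0,-0.011,0],[0,0,0,0]]]' 0 40
python3 -m creep '[[[0,-0.016,0,0],[-0.001,-0.018,0,0],[-0.001,-0.018,0,0],[-0.001,-0.018,0,0],[-0.001,-0.018,0,0],[0,-0.018,0,0],[-0.001,-0.018,0,0],[0,-0.014,0,0]]]'
python3 -m creep '[[[0,0.03,0,0],[0,0,0.05,0],[0,0,0.05,0],[-0.03,-0.04,0.05,-0.02],[-0.04,-0.05,0.01,-0.02],[-0.04,-0.05,0,-0.03],[-0.04,-0.05,0,-0.03],[-0.03,-0.03,0,-0.03]]]' 0.075
python3 -m creep '[[[-0.03,-0.03,0,0],[-0.01,-0.02,0,0],[0,0,0,0],[0,0,0,0],[0,0,0,0],[0,0,0,0],[0,0,0,0],[0,0,0,0]]]' 0.075
python3 - <<'E'
from h import *
c=snap("wrist","w14");s=manip.read_state();print(s["eef_pos"],s["ee_rot"],s["width"])
t=snap("top","top14");cartons(t)
cv2.imwrite("pics/t14.png",cv2.resize(t["img"][100:270,150:420][:,:,::-1],None,fx=2.9,fy=2.9,interpolation=cv2.INTER_CUBIC))
cv2.imwrite("pics/w14b.png",cv2.resize(c["img"][60:360,220:420][:,:,::-1],None,fx=2,fy=2,interpolation=cv2.INTER_CUBIC))
E
```

```text
time_s: 27.9
eef_pos: [0.7007, 0.2143, 0.0638]
ee_rot: [-3.14, 0.0, 1.538]
ft_force: [-0.3, 0.5, 0.2]
width: -0.0001
time_s: 28.9
eef_pos: [0.6961, 0.0754, 0.0645]
ee_rot: [-3.141, 0.0, 1.538]
ft_force: [-1.0, 1.1, 0.1]
width: -0.0002
time_s: 29.9
eef_pos: [0.5212, -0.1069, 0.2184]
ee_rot: [-3.142, 0.001, 1.406]
ft_force: [-0.4, 0.4, -0.2]
width: 0.0753
time_s: 30.9
eef_pos: [0.4831, -0.1542, 0.2184]
ee_rot: [-3.141, -0.0, 1.409]
ft_force: [-0.1, 0.3, -0.7]
width: 0.0751
[ 0.48311105 -0.15429157  0.21842209] [-3.14154226e+00 -4.37931486e-05  1.40909368e+00] 0.07523560442646615
[398.0, 244.0] rect [0.4582, -0.2204] [0.0274, 0.051] 80.0 band ([0.4599, -0.2202], 1.283)
```

View pics/w14b.png

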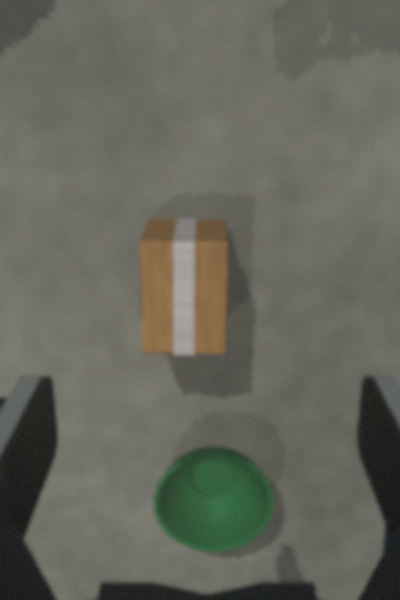

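View pics/t14.png

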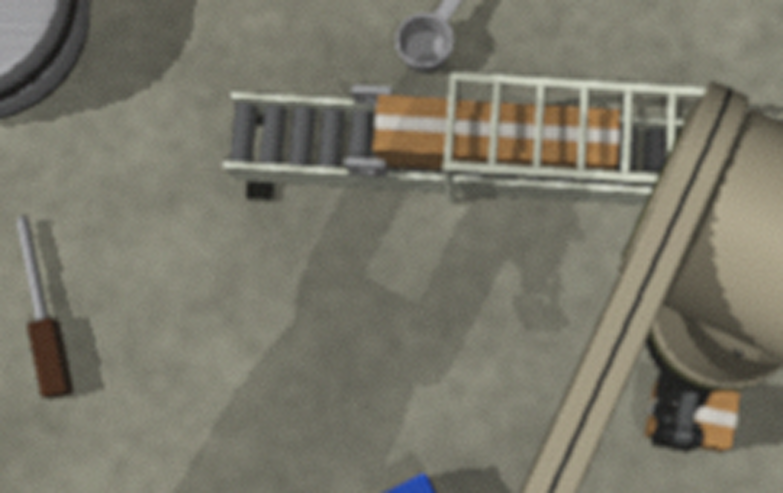

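```bash
python3 - <<'E'
from h import *
c=load("w14");f=lambda p:(220+(p[0]+.5)/2-.5,60+(p[1]+.5)/2-.5)
P=onz(c,[f(p) for p in[(140,242),(228,241),(226,354),(143,353)]],.052);print(P.mean(0).round(4),"long",np.arctan2(*((P[0]+P[1]-P[2]-P[3])[[1,0]])).round(3),[round(float(np.linalg.norm(P[i]-P[i-1])),4) for i in range(4)])
P=onz(c,[f(p) for p in[(184,242),(183,354)]],.052);print(P,np.arctan2(*(P[0]-P[1])[[1,0]]))
print(onz(c,[f((214,500)),f((155,498)),f((273,498))],.03))
E
```

```text
[ 0.4614 -0.202   0.052 ] long 1.402 [0.0688, 0.0493, 0.0701, 0.0494]
[[ 0.46720202 -0.16808712  0.052     ]
 [ 0.45463826 -0.2364462   0.052     ]] 1.3890339849476285
[[ 0.45367649 -0.36170794  0.03      ]
 [ 0.41349625 -0.35349135  0.03      ]
 [ 0.49438053 -0.36667796  0.03      ]]
```

```bash
python3 -m creep '[[[-0.011,-0.022,0,-0.014],[-0.011,-0.025,-0.02,0],[0,0,-0.04,0],[0,0,-0.04,0],[0,0,-0.02,0],[0,0,0,0],[0,0,0,0],[0,0,0,0]]]' 0.075
python3 -m creep '[[[0,0,-0.04,0],[0,0,-0.03,0],[0,0,-0.008,0],[0,0,0,0],[0,0,0,0],[0,0,0,0],[0,0,0,0],[0,0,0,0]]]' 0.075
```

```text
time_s: 32.0
eef_pos: [0.4621, -0.202, 0.1001]
ee_rot: [3.139, 0.001, 1.395]
ft_force: [-0.4, 0.4, 1.1]
width: 0.0746
time_s: 33.0
eef_pos: [0.4612, -0.2016, 0.0207]
ee_rot: [3.141, 0.0, 1.395]
ft_force: [0.2, 0.6, 0.7]
width: 0.075
```

```bash
python3 -m creep '[[[0,0,0,0],[0,0,0,0],[0,0,0,0],[0,0,0,0],[0,0,0.02,0],[0,0,0.03,0],[0,0,0.05,0],[0,0,0.05,0]]]' 0.03 40
python3 -m creep '[[[0.01,0.03,0,0.02],[0.02,0.05,0,0.02],[0.02,0.05,0,0.02],[0.03,0.05,0,0.02],[0.04,0.05,0,0.02],[0.04,0.05,0,0.02],[0.04,0.04,0,0.024],[0.03,0.026,0,0]]]'
python3 -m creep '[[[0.009,0,-0.01,0],[0,0,-0.01,0],[0,0,0,0],[0,0,0,0],[0,0,0,0],[0,0,0,0],[0,0,0,0],[0,0,0,0]]]'
python3 - <<'E'
from h import *
c=snap("wrist","w15");s=manip.read_state();print(s["eef_pos"],s["ee_rot"],s["width"])
cv2.imwrite("pics/w15b.png",cv2.resize(c["img"][0:400,160:560][:,:,::-1],None,fx=1.5,fy=1.5,interpolation=cv2.INTER_CUBIC))
E
```

```text
time_s: 34.0
eef_pos: [0.4602, -0.201, 0.1707]
ee_rot: [-3.14, -0.001, 1.395]
ft_force: [-0.2, -1.0, -1.1]
width: 0.0484
time_s: 35.0
eef_pos: [0.6897, 0.1445, 0.1688]
ee_rot: [-3.14, 0.0, 1.541]
ft_force: [-0.5, -0.3, -0.9]
width: 0.0482
time_s: 36.0
eef_pos: [0.6981, 0.1422, 0.1505]
ee_rot: [3.142, -0.0, 1.539]
ft_force: [0.0, 0.1, -2.1]
width: 0.0486
[0.69813146 0.14219321 0.15048773] [3.14156819e+00 1.71691274e-05 1.53885783e+00] 0.048619046869770935
```

View pics/w15b.png

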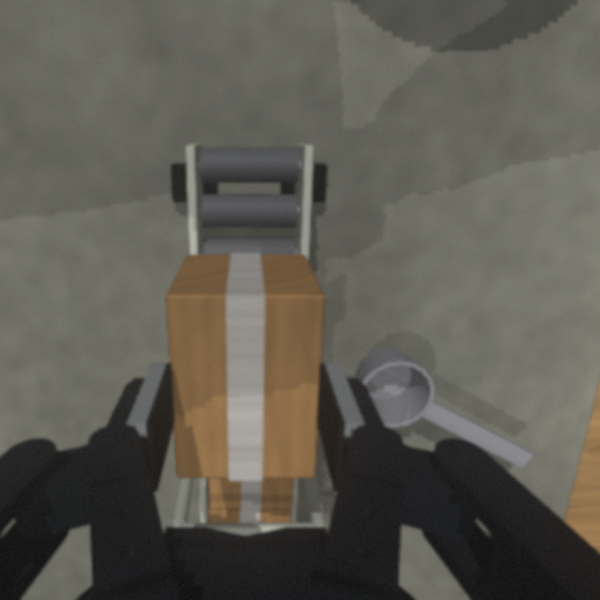

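```bash
python3 -m creep '[[[0.002,0.003,-0.02,0],[0,0,-0.03,0],[0,0,-0.02,0],[0,0,-0.01,0],[0,0,-0.005,0],[0,0,0,0],[0,0,0,0],[0,0,0,0]]]'
python3 -m creep '[[[0,0,0,0],[0,0,0,0],[0,0,0,0],[0,0,0,0],[0,0,0.03,0],[0,0,0.04,0],[0,0.03,0,0],[0,0.04,0,0]]]' 0.072
python3 - <<'E'
from h import *
c=snap("wrist","w16");s=manip.read_state();print(s["eef_pos"],s["ee_rot"],s["width"])
cv2.imwrite("pics/w16b.png",cv2.resize(c["img"][0:400,160:560][:,:,::-1],None,fx=1.5,fy=1.5,interpolation=cv2.INTER_CUBIC))
E
```

```text
time_s: 37.05
eef_pos: [0.7006, 0.1452, 0.066]
ee_rot: [3.141, -0.0, 1.539]
ft_force: [-0.3, -0.4, -2.1]
width: 0.0483
time_s: 38.05
eef_pos: [0.701, 0.2149, 0.1369]
ee_rot: [3.14, -0.0, 1.537]
ft_force: [0.3, -0.7, -1.3]
width: 0.0719
[0.69953201 0.22135197 0.13603692] [ 3.14095934e+00 -3.05247052e-03  1.54104774e+00] 0.07180826289751453
```

View pics/w16b.png

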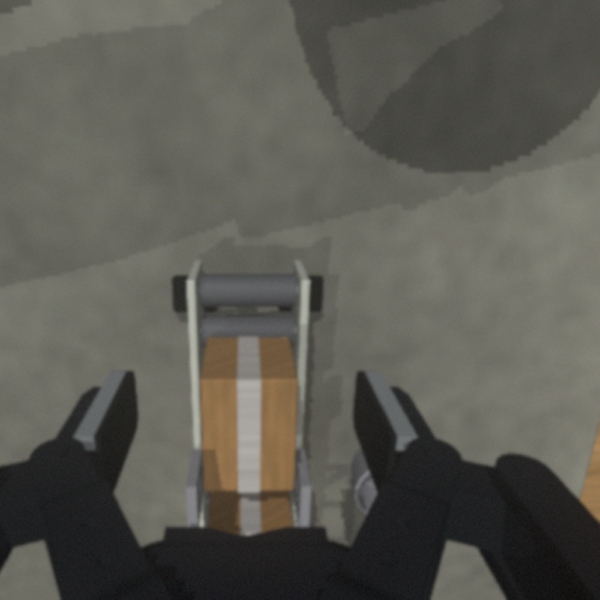

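```bash
python3 -m creep '[[[0,0,0,0],[0,0,0,0],[0,0,0,0],[0,0,0,0],[0,0,-0.03,0],[0,0,-0.03,0],[0,0,-0.011,0],[0,0,0,0]]]' 0 40
python3 -m creep '[[[0,-0.016,0,0],[-0.001,-0.018,0,0],[-0.001,-0.018,0,0],[-0.001,-0.018,0,0],[-0.001,-0.018,0,0],[0,-0.016,0,0],[0,-0.013,0,0],[0,-0.007,0,0]]]'
python3 - <<'E'
from h import *
c=snap("wrist","w17");s=manip.read_state();print(s["eef_pos"],s["ft_force"],s["width"])
cv2.imwrite("pics/w17b.png",cv2.resize(c["img"][0:400,160:560][:,:,::-1],None,fx=1.5,fy=1.5,interpolation=cv2.INTER_CUBIC))
t=snap("top","top17");cv2.imwrite("pics/t17.png",cv2.resize(t["img"][100:270,150:420][:,:,::-1],None,fx=2.9,fy=2.9,interpolation=cv2.INTER_CUBIC))
E
```

```text
time_s: 39.1
eef_pos: [0.6996, 0.2148, 0.0636]
ee_rot: [-3.14, 0.0, 1.538]
ft_force: [-0.6, -0.1, 0.2]
width: -0.0002
time_s: 40.1
eef_pos: [0.6959, 0.0901, 0.0641]
ee_rot: [-3.141, 0.0, 1.538]
ft_force: [0.3, 2.5, 0.8]
width: 0.0001
[0.69596105 0.08949861 0.06409686] [ 0.10606029 -0.1891995   0.66329762] -0.00033230159585763343
```

View pics/w17b.png

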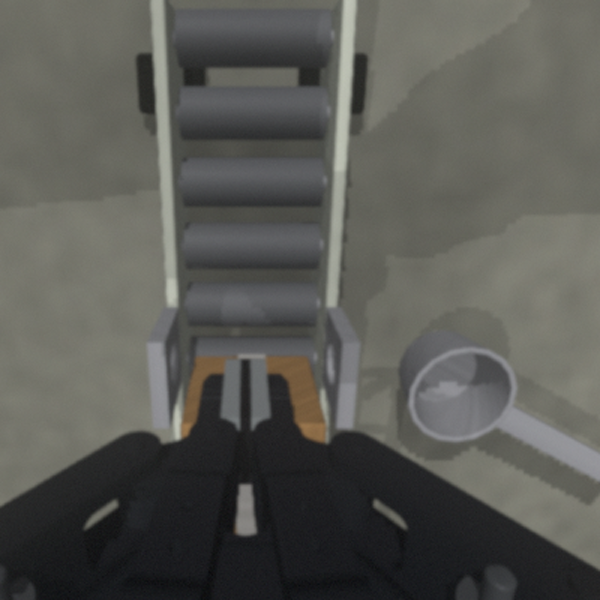

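View pics/t17.png

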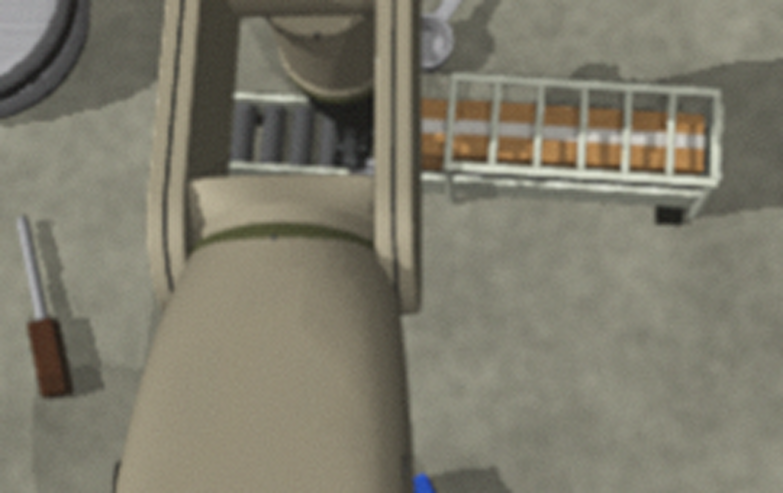

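```bash
python3 - <<'E'
from h import *
c=load("w17");f=lambda p:(160+(p[0]+.5)/1.5-.5,(p[1]+.5)/1.5-.5)
print(onz(c,[f((210,358)),f((290,358))],.045)); print(onz(c,[f((175,428))],.097))
d=load("w13");print("w13 trail (released at TCP y .1448)",onz(d,[f((225,342))],.045),onz(d,[f((225,384))],.097))
E
```

```text
[[0.67925785 0.07782218 0.045     ]
 [0.71474831 0.07667918 0.045     ]]
[[0.67114738 0.07827085 0.097     ]]
w13 trail (released at TCP y .1448) [[0.68808608 0.17586992 0.045     ]] [[0.69014676 0.17689973 0.097     ]]
```

```bash
python3 -m creep '[[[0,-0.002,0,0],[0,-0.002,0,0],[0,-0.001,0,0],[0,-0.001,0,0],[0,0,0,0],[0,0,0,0],[0,0,0,0],[0,0,0,0]]]' 0 40
python3 -m creep '[[[0,0.03,0,0],[0,0.01,0.04,0],[0,0.01,0.05,0],[0,0.01,0.05,0],[-0.02,0.03,0.02,-0.08],[-0.03,0.03,0,-0.1],[-0.03,0.04,0,-0.12],[-0.03,0.04,0,-0.12]]]' 0.06
python3 -m creep '[[[-0.02,0.04,0,-0.15],[-0.01,0.03,0,-0.15],[-0.01,0.03,0,-0.15],[0,0,0,-0.15],[0,0,0,-0.15],[0,0,0,-0.12],[0,0,0,0],[0,0,0,0]]]' 0.06
python3 - <<'E'
from h import *
c=snap("wrist","w18");s=manip.read_state();print(s["eef_pos"],s["ee_rot"],s["ft_force"],s["width"])
t=snap("top","top18");cv2.imwrite("pics/t18.png",cv2.resize(t["img"][100:270,150:420][:,:,::-1],None,fx=2.9,fy=2.9,interpolation=cv2.INTER_CUBIC))
E
```

```text
time_s: 41.2
eef_pos: [0.6962, 0.0851, 0.0645]
ee_rot: [3.142, -0.0, 1.539]
ft_force: [-0.6, 0.5, -0.5]
width: -0.0005
time_s: 42.2
eef_pos: [0.5853, 0.286, 0.2248]
ee_rot: [3.141, -0.0, 1.114]
ft_force: [0.8, 0.7, -0.7]
width: 0.0597
time_s: 43.2
eef_pos: [0.5463, 0.3851, 0.2245]
ee_rot: [3.142, -0.0, 0.251]
ft_force: [-0.9, 0.3, 0.3]
width: 0.06
[0.546209  0.3850679 0.2244956] [ 3.14155915e+00 -1.21783204e-04  2.50895828e-01] [-0.09227126  0.57848992 -0.00777052] 0.06004772724111181
```

View pics/w18.png

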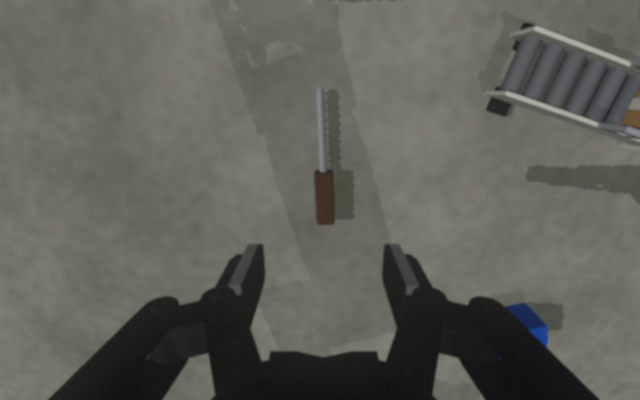

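View pics/t18.png

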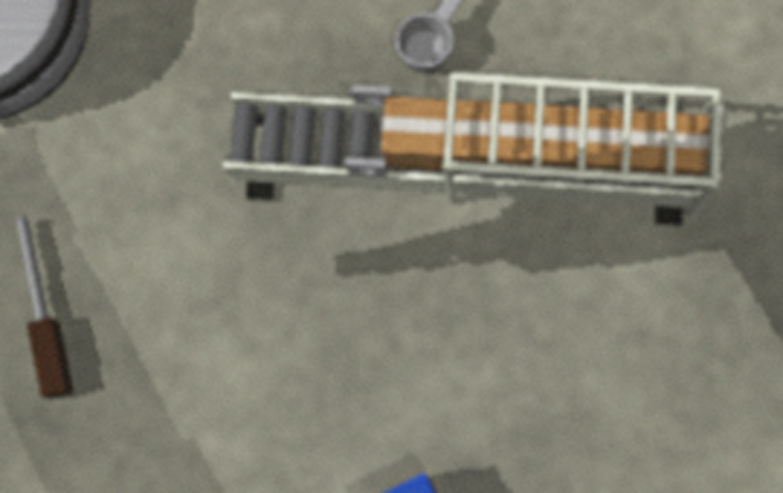

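```bash
python3 - <<'E'
from h import *
c=load("w18");t=load("top18")
def handle(c,roi):
    h=cv2.cvtColor(c["img"],cv2.COLOR_RGB2HSV);hh,ss,v=cv2.split(h)
    m=(((hh<14)|(hh>172))&(ss>90)).astype(np.uint8);z=np.zeros_like(m);x0,x1,y0,y1=roi;z[y0:y1,x0:x1]=1
    n,l,st,ce=cv2.connectedComponentsWithStats(m*z);i=1+np.argmax(st[1:,4]);
    cs,_=cv2.findContours((l==i).astype(np.uint8),0,1)
    return cs[0].reshape(-1,2).astype(float)
for nm,c,roi in(("w",c,(290,360,150,240)),("t",t,(150,185,205,245))):
    q=handle(c,roi);P=onz(c,q,.024)[:,:2].astype(np.float32);r=cv2.minAreaRect(P);print(nm,r,q.min(0),q.max(0))
    print(cv2.minAreaRect(q.astype(np.float32)))
c=load("w18")
print(onz(c,[(320,89)],.014),onz(c,[(323.5,170)],.012))
a=c["img"][75:235,290:360][:,:,::-1];cv2.imwrite("pics/bar.png",cv2.resize(a,None,fx=3.7,fy=3.7,interpolation=cv2.INTER_CUBIC))
E
```

```text
w ((0.4977216422557831, 0.3719264566898346), (0.06705184280872345, 0.020456785336136818), 15.979646682739258) [315. 173.] [332. 223.]
((323.8856201171875, 197.91165161132812), (50.29884719848633, 16.28512954711914), 87.87889862060547)
t ((0.49896687269210815, 0.3691766858100891), (0.06719334423542023, 0.025100460276007652), 16.650075912475586) [160. 210.] [173. 235.]
((166.53846740722656, 222.6923065185547), (25.495098114013672, 9.805807113647461), 78.69007110595703)
[[0.62358313 0.40901922 0.014     ]] [[0.5305284  0.38087956 0.012     ]]
```

View pics/bar.png

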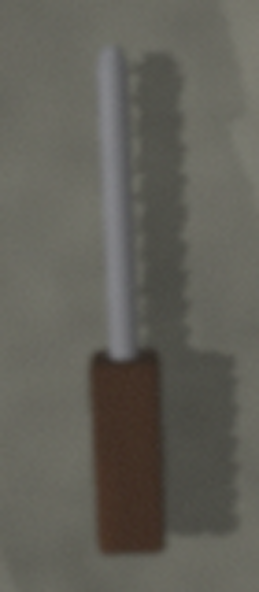

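```bash
python3 -m creep '[[[-0.025,-0.007,0,0.037],[-0.024,-0.007,-0.02,0],[0,0,-0.04,0],[0,0,-0.04,0],[0,0,-0.04,0],[0,0,0,0],[0,0,0,0],[0,0,0,0]]]' 0.06
python3 - <<'E'
from h import *
c=snap("wrist","w19");s=manip.read_state();print(s["eef_pos"],s["ee_rot"])
E
```

```text
time_s: 44.3
eef_pos: [0.4988, 0.3722, 0.0873]
ee_rot: [-3.14, -0.004, 0.286]
ft_force: [-0.7, 0.2, -0.0]
width: 0.0598
[0.49863944 0.37206755 0.08708285] [-3.14049424 -0.00386188  0.28594475]
```

View pics/w19.png

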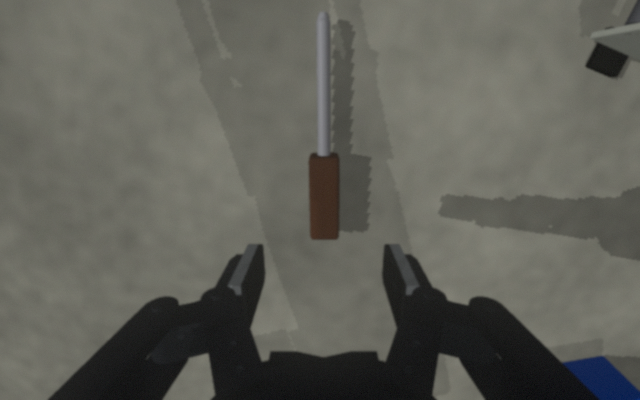

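```bash
python3 - <<'E'
from h import *
c=load("w19")
P=onz(c,[(310,156),(338,155),(338,239),(311,239)],.024);print(P.mean(0),np.arctan2(*((P[0]+P[1]-P[2]-P[3])[[1,0]])),np.linalg.norm(P[1]-P[0]),np.linalg.norm(P[2]-P[1]))
T=onz(c,[(323.5,14),(324,152)],.012);print(T,np.arctan2(*(T[0]-T[1])[[1,0]]),np.linalg.norm(T[0]-T[1]))
b=load("w18")
print(tri(c,(323.5,14),b,(320.5,88)),tri(c,(338,239),b,(290+163/3.7,75+548/3.7)),tri(c,(311,239),b,(290+100/3.7,75+548/3.7)))
print(onz(c,[(323,197)],.024))
E
```

```text
[0.49771566 0.37127691 0.024     ] 0.2931066948069697 0.02109912421475136 0.07011651606564
[[0.62467554 0.40932139 0.012     ]
 [0.53143593 0.38143142 0.012     ]] 0.29065070381339125 0.09732150370927618
(array([0.6247238 , 0.40903071, 0.01211522]), np.float64(0.0005853072546834528)) (array([0.47396395, 0.35295716, 0.03736088]), np.float64(0.0004503612297804281)) (array([0.47636304, 0.37490375, 0.05438805]), np.float64(2.0651530213835046e-05))
[[0.49914321 0.37273013 0.024     ]]
```

```bash
python3 -m creep '[[[-0.001,-0.001,-0.03,0.005],[0,0,-0.03,0],[0,0,-0.014,0],[0,0,-0.006,0],[0,0,-0.002,0],[0,0,0,0],[0,0,0,0],[0,0,0,0]]]' 0.06
python3 -m creep '[[[0,0,0,0],[0,0,0,0],[0,0,0,0],[0,0,0,0],[0,0,0,0],[0,0,0,0],[0,0,0,0],[0,0,0,0]]]' 0.01 60
```

```text
time_s: 45.35
eef_pos: [0.4965, 0.3704, 0.003]
ee_rot: [-3.141, -0.001, 0.291]
ft_force: [0.4, 0.0, 0.8]
width: 0.0602
time_s: 46.35
eef_pos: [0.4961, 0.3701, 0.0024]
ee_rot: [3.142, 0.0, 0.291]
ft_force: [-0.3, -0.9, -0.7]
width: 0.0096
```

```bash
python3 - <<'E'
from h import *
c=snap("wrist","w20");t=snap("top","top20")
cv2.imwrite("pics/t20.png",cv2.resize(t["img"][130:270,100:290][:,:,::-1],None,fx=4,fy=4,interpolation=cv2.INTER_CUBIC))
E
```

```text
(no output)
```

View pics/w20.png

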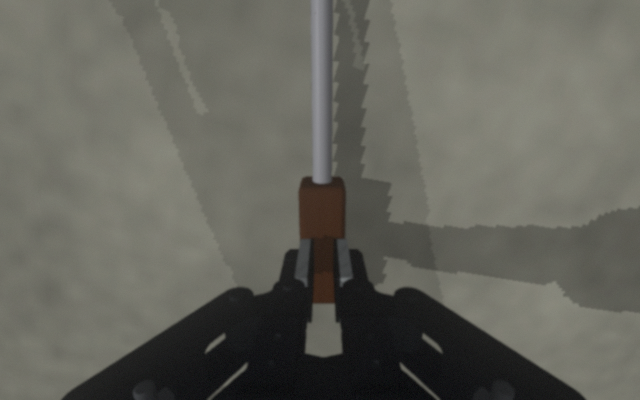

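View pics/t20.png

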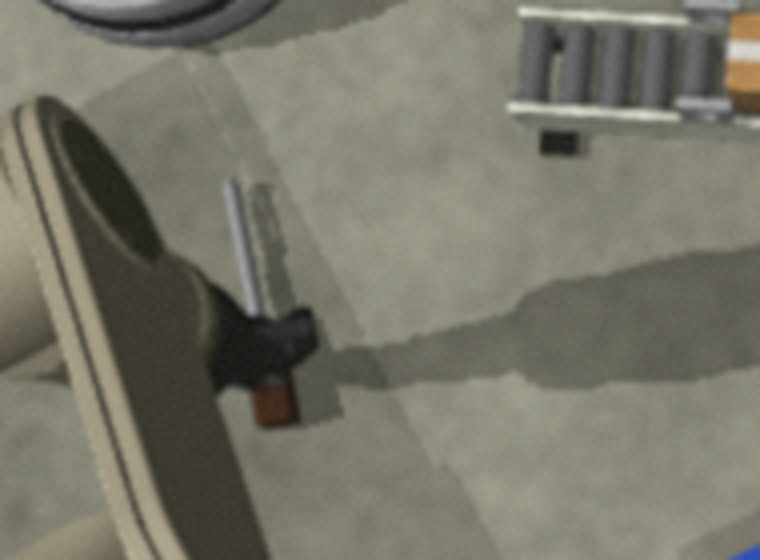

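```bash
python3 -m creep '[[[0,0,0,0],[0,0,0,0],[0,0,0,0],[0,0,0.01,0],[0,0,0.01,0],[0,0,0.02,0],[0,0,0.02,0],[0,0,0,0]]]' 0.005 60
python3 - <<'E'
from h import *
c=snap("wrist","w21");t=snap("scene","sc21");print(manip.read_state()["ft_torque"])
cv2.imwrite("pics/s21.png",cv2.resize(t["img"][60:220,320:480][:,:,::-1],None,fx=3.7,fy=3.7,interpolation=cv2.INTER_CUBIC))
E
```

```text
time_s: 47.45
eef_pos: [0.4982, 0.3714, 0.0661]
ee_rot: [-3.14, -0.005, 0.291]
ft_force: [-0.0, -0.0, -0.6]
width: 0.0049
[ 0.01517988 -0.03461557  0.01103086]
```

View pics/w21.png

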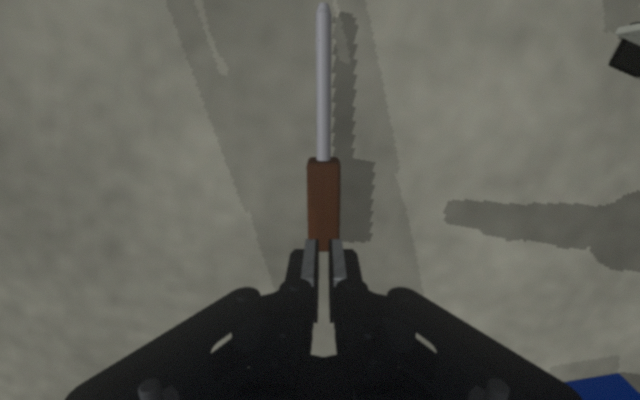

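View pics/s21.png

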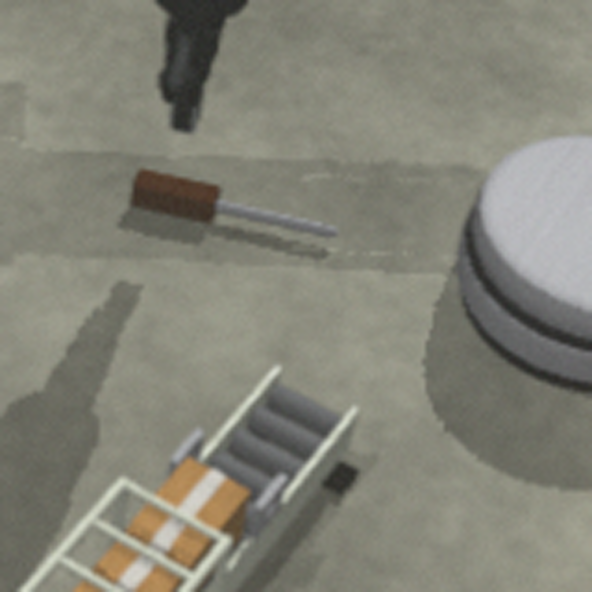

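```bash
python3 - <<'E'
from h import *
for tag,p in(("w20",(.4961,.3701,.0024)),("w21",(.4982,.3714,.0661)),("w17",(.69596,.0895,.0641))):
    c=load(tag);p=np.array(p);print(tag,c["eye"]-p,proj(c,[p,p+[0,0,.019],p+[0,0,.03]]).round(1).tolist())
c=load("w20");u=np.array([np.cos(.291),np.sin(.291),0]);v=np.array([-u[1],u[0],0]);h=np.array([.4975,.371,0])
for z in(0,.024):print(z,proj(c,[h+.035*u+.012*v+[0,0,z],h+.035*u-.012*v+[0,0,z],h-.035*u+.012*v+[0,0,z],h-.035*u-.012*v+[0,0,z]]).round(0).tolist())
a=c["img"][160:320,260:380][:,:,::-1];cv2.imwrite("pics/w20b.png",cv2.resize(a,None,fx=3.7,fy=3.7,interpolation=cv2.INTER_CUBIC))
E
```

```text
w20 [0.0778758  0.02355486 0.1665517 ] [[323.6, 233.0], [323.7, 248.7], [323.7, 259.4]]
w21 [0.0770134  0.02304443 0.16694598] [[323.6, 232.9], [323.6, 248.4], [323.6, 259.1]]
w17 [0.00200869 0.08256567 0.16652788] [[324.5, 234.8], [324.6, 250.7], [324.7, 261.5]]
0 [[302.0, 172.0], [344.0, 172.0], [304.0, 279.0], [342.0, 279.0]]
0.024 [[298.0, 185.0], [347.0, 185.0], [302.0, 304.0], [344.0, 304.0]]
```

View pics/w20b.png

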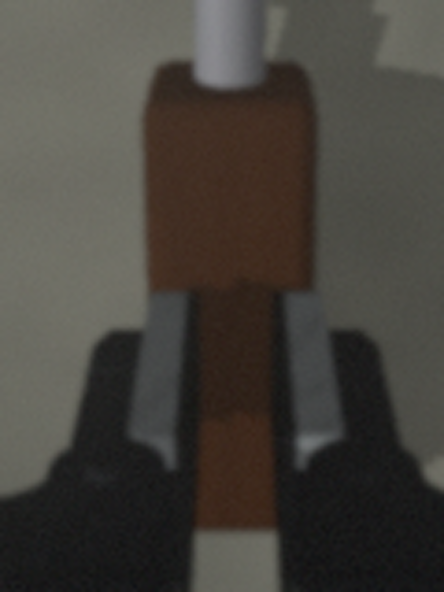

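```bash
python3 - <<'E'
from h import *
c=load("w21")
a=c["img"][0:260,280:370][:,:,::-1];cv2.imwrite("pics/w21b.png",cv2.resize(a,None,fx=2.3,fy=2.3,interpolation=cv2.INTER_CUBIC))
T=onz(c,[(322.5,3.5),(323,160)],.012);print(T,np.arctan2(*(T[0]-T[1])[[1,0]]),np.linalg.norm(T[0]-T[1]))
for tag in("w18","w19","w20","w21"):
    c=load(tag);h=cv2.cvtColor(c["img"],cv2.COLOR_RGB2HSV);hh,ss,v=cv2.split(h)
    m=(((hh<14)|(hh>172))&(ss>90)).astype(np.uint8);m[:140]=0;m[:,:290]=0;m[:,360:]=0
    ys,xs=np.nonzero(m);print(tag,xs.min(),xs.max(),ys.min(),ys.max())
    if tag!="w20":
        r=[(int(xs[ys==y].min()),int(xs[ys==y].max())) for y in range(ys.min()+8,ys.min()+40,8)];print(r)
E
```

```text
[[0.6252914  0.41030295 0.012     ]
 [0.52894172 0.38112562 0.012     ]] 0.29404880997096156 0.10067063894562685
w18 315 332 173 223
[(316, 330), (316, 330), (316, 332), (316, 332)]
w19 310 337 156 238
[(310, 337), (310, 337), (310, 337), (310, 337)]
w20 300 344 179 302
w21 308 338 160 250
[(308, 338), (308, 338), (308, 337), (308, 338)]
```

View pics/w21b.png

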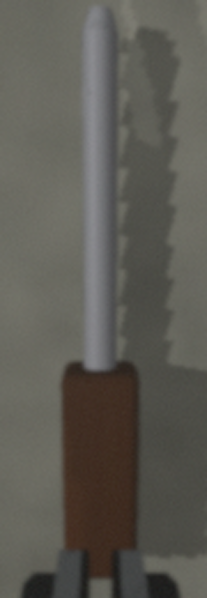

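```bash
python3 - <<'E'
from h import *
s=load("sc21")
p=np.array([.4982,.3714,.0661])
for dz in(0,.01,.02,.03,.04):print(dz,((proj(s,p+[0,0,dz])[0]-[320,60])*3.7).round(0))
c=load("w21");u=np.array([np.cos(.291),np.sin(.291),0])
for dz in(0,.01,.019,.03):print(dz,proj(c,[p+.011*u+[0,0,dz],p+[0,0,dz],p-.011*u+[0,0,dz]]).round(0).tolist())
E
```

```text
0 [182. 145.]
0.01 [183. 135.]
0.02 [184. 126.]
0.03 [185. 116.]
0.04 [186. 106.]
0 [[324.0, 216.0], [324.0, 233.0], [324.0, 249.0]]
0.01 [[324.0, 223.0], [324.0, 241.0], [324.0, 258.0]]
0.019 [[324.0, 230.0], [324.0, 248.0], [324.0, 266.0]]
0.03 [[324.0, 239.0], [324.0, 259.0], [324.0, 278.0]]
```

```bash
python3 -m creep '[[[0,0,0,0],[0,0,0,0],[0,0,-0.02,0],[0,0,-0.02,0],[0,0,-0.01,0],[0,0,0,0],[0,0,0,0],[0,0,0,0]]]' 0.04 60
python3 - <<'E'
from h import *
c=snap("wrist","w22")
a=c["img"][140:330,230:420][:,:,::-1];cv2.imwrite("pics/w22b.png",cv2.resize(a,None,fx=3.1,fy=3.1,interpolation=cv2.INTER_CUBIC))
E
```

```text
time_s: 48.55
eef_pos: [0.4968, 0.3706, 0.0134]
ee_rot: [-3.141, -0.002, 0.291]
ft_force: [-0.5, -0.2, 0.7]
width: 0.04
```

View pics/w22b.png

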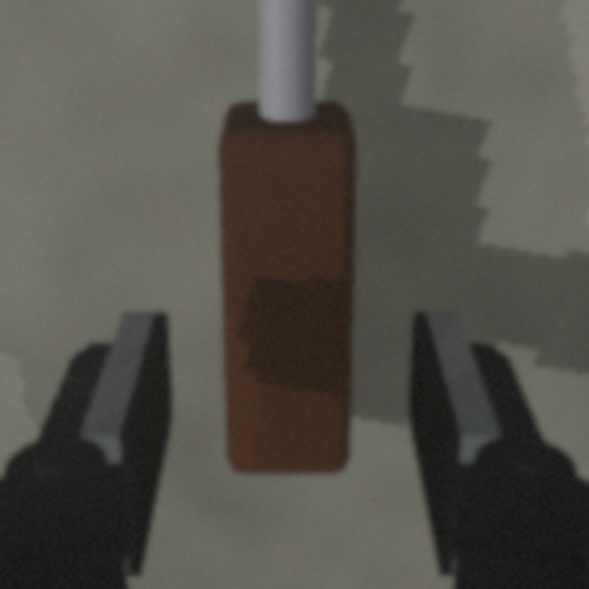

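```bash
python3 -m creep '[[[0.001,0.001,-0.004,0],[0,0,-0.003,0],[0,0,-0.003,0],[0,0,-0.003,0],[0,0,0,0],[0,0,0,0],[0,0,0,0],[0,0,0,0]]]' 0.04 60
python3 -m creep '[[[0,0,-0.001,0],[0,0,-0.001,0],[0,0,-0.001,0],[0,0,0,0],[0,0,0,0],[0,0,0,0],[0,0,0,0],[0,0,0,0]]]' 0.04 60
```

```text
time_s: 49.6
eef_pos: [0.4972, 0.3712, -0.0004]
ee_rot: [-3.141, -0.0, 0.291]
ft_force: [-0.3, 0.7, 0.4]
width: 0.0405
time_s: 50.6
eef_pos: [0.4971, 0.3711, -0.0036]
ee_rot: [3.142, 0.0, 0.291]
ft_force: [-0.1, -0.1, -0.4]
width: 0.0402
```

```bash
python3 -m creep '[[[0,0,-0.001,0],[0,0,-0.001,0],[0,0,-0.001,0],[0,0,-0.001,0],[0,0,-0.001,0],[0,0,0,0],[0,0,0,0],[0,0,0,0]]]' 0.04 60
python3 - <<'E'
from h import *
c=snap("wrist","w23")
a=c["img"][140:330,230:420][:,:,::-1];cv2.imwrite("pics/w23b.png",cv2.resize(a,None,fx=3.1,fy=3.1,interpolation=cv2.INTER_CUBIC))
E
```

```text
time_s: 51.6
eef_pos: [0.4972, 0.3712, -0.0085]
ee_rot: [-3.142, -0.0, 0.291]
ft_force: [-0.1, -0.1, 0.0]
width: 0.0401
```

View pics/w23b.png

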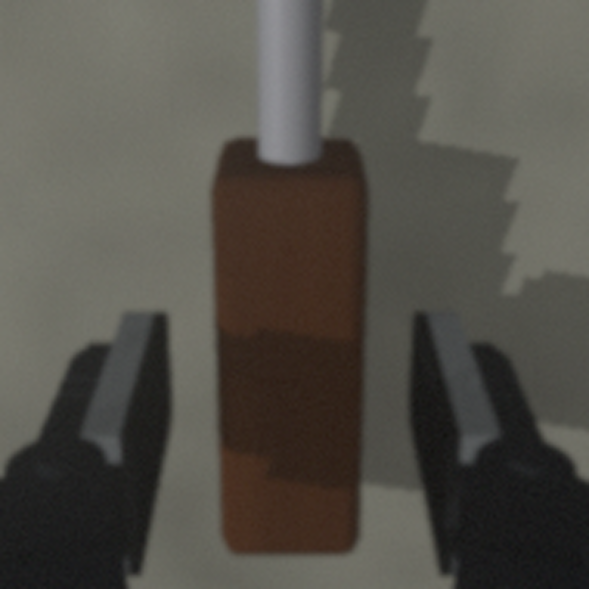

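```bash
python3 -m creep '[[[0,0,-0.001,0],[0,0,-0.001,0],[0,0,-0.001,0],[0,0,-0.001,0],[0,0,-0.001,0],[0,0,-0.001,0],[0,0,0,0],[0,0,0,0]]]' 0.034 60
python3 - <<'E'
from h import *
c=snap("wrist","w24");s=snap("scene","sc24")
a=c["img"][140:330,230:420][:,:,::-1];cv2.imwrite("pics/w24b.png",cv2.resize(a,None,fx=3.1,fy=3.1,interpolation=cv2.INTER_CUBIC))
cv2.imwrite("pics/s24.png",cv2.resize(s["img"][60:180,330:450][:,:,::-1],None,fx=4.9,fy=4.9,interpolation=cv2.INTER_CUBIC))
E
```

```text
time_s: 52.65
eef_pos: [0.4971, 0.3712, -0.0145]
ee_rot: [-3.142, -0.0, 0.291]
ft_force: [0.4, 0.0, 0.3]
width: 0.0341
```

View pics/w24b.png

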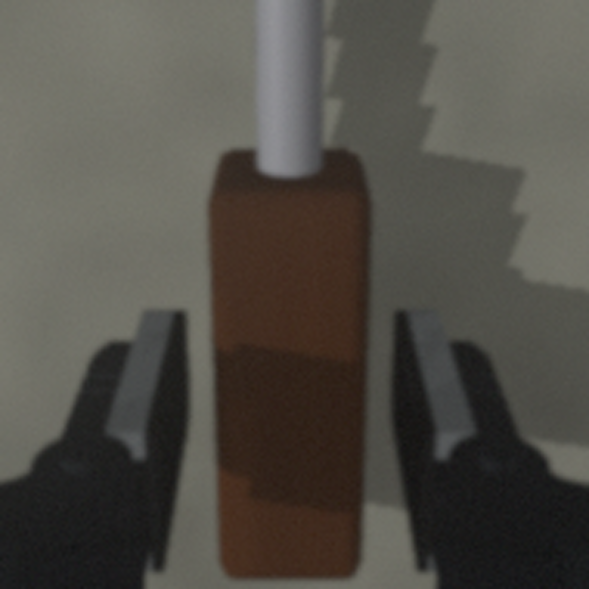

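View pics/s24.png

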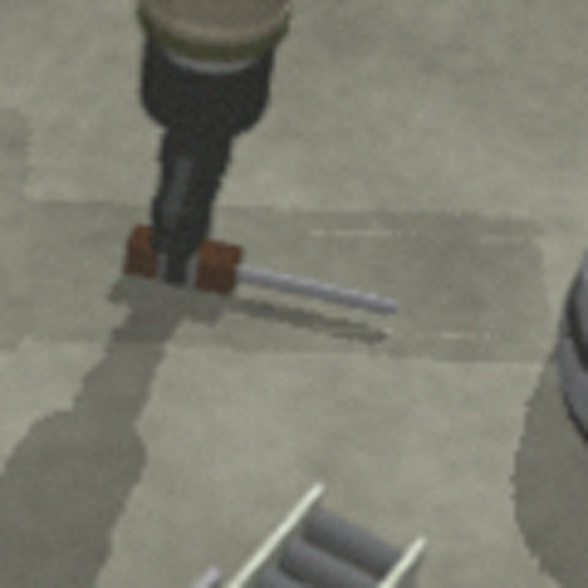

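```bash
python3 -m creep '[[[0,0,0,0],[0,0,0,0],[0,0,0,0],[0,0,0,0],[0,0,0,0],[0,0,0,0],[0,0,0,0],[0,0,0,0]]]' 0.015 80
python3 -m creep '[[[0,0,0.005,0],[0,0,0.01,0],[0,0,0.02,0],[0,0,0.03,0],[0,0,0.03,0],[0,0,0.03,0],[0,0,0.02,0],[0,0,0,0]]]'
python3 - <<'E'
from h import *
c=snap("wrist","w25");s=manip.read_state();print(s["eef_pos"],s["ee_rot"],s["ft_torque"])
a=c["img"][0:330,200:450][:,:,::-1];cv2.imwrite("pics/w25b.png",cv2.resize(a,None,fx=1.8,fy=1.8,interpolation=cv2.INTER_CUBIC))
E
```

```text
time_s: 53.75
eef_pos: [0.4974, 0.3714, -0.0142]
ee_rot: [-3.141, -0.001, 0.291]
ft_force: [-1.0, -0.5, 5.4]
width: 0.0222
time_s: 54.75
eef_pos: [0.4985, 0.372, 0.1333]
ee_rot: [-3.14, -0.004, 0.291]
ft_force: [0.2, 0.1, -2.8]
width: 0.0215
[0.49752625 0.37136493 0.13115271] [-3.14122019e+00 -1.45094167e-03  2.90766028e-01] [-0.02266938  0.05879713  0.00569649]
```

View pics/w25b.png

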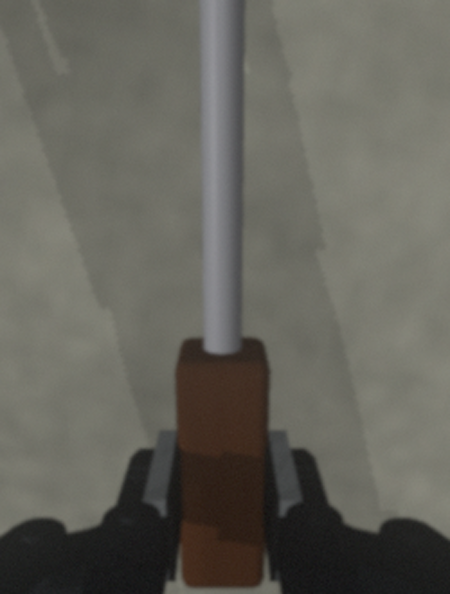

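```bash
python3 -m creep '[[[0,-0.02,0,-0.04],[0,-0.04,0,-0.04],[0,-0.04,0,-0.04],[0.001,-0.045,0,-0.04],[0.002,-0.045,0,-0.05],[0.002,-0.045,0,-0.05],[0,-0.035,0,-0.05],[0,-0.008,0,-0.014]]]'
python3 -m creep '[[[0,0,-0.03,0],[0,0,-0.03,0],[0,0,-0.02,0],[0,0,0,0],[0,0,0,0],[0,0,0,0],[0,0,0,0],[0,0,0,0]]]'
python3 - <<'E'
from h import *
c=snap("wrist","w26");s=manip.read_state();print(s["eef_pos"],s["ee_rot"])
for n in("top","scene"): snap(n,n+"26")
cv2.imwrite("pics/t26.png",cv2.resize(load("top26")["img"][110:240,200:330][:,:,::-1],None,fx=4.5,fy=4.5,interpolation=cv2.INTER_CUBIC))
cv2.imwrite("pics/s26.png",cv2.resize(load("scene26")["img"][90:220,290:440][:,:,::-1],None,fx=4.5,fy=4.5,interpolation=cv2.INTER_CUBIC))
E
```

```text
time_s: 55.8
eef_pos: [0.5008, 0.0904, 0.1288]
ee_rot: [3.141, 0.003, -0.038]
ft_force: [-0.4, -0.2, -0.5]
width: 0.0221
time_s: 56.8
eef_pos: [0.5025, 0.0932, 0.051]
ee_rot: [-3.141, -0.001, -0.033]
ft_force: [-0.1, 1.7, -2.5]
width: 0.0218
[0.50236155 0.09319461 0.05079383] [-3.14148864e+00 -5.97506175e-04 -3.31632296e-02]
```

View pics/w26.png

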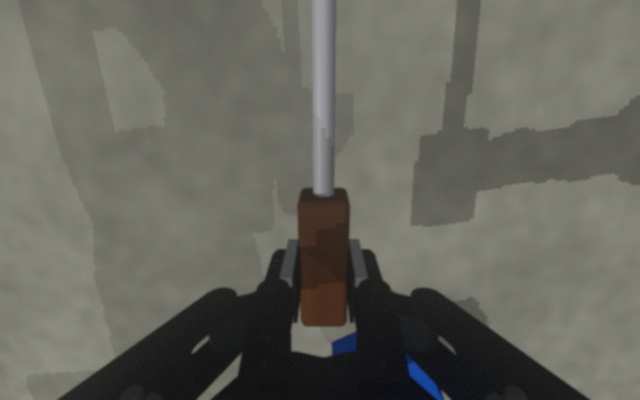

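View pics/t26.png

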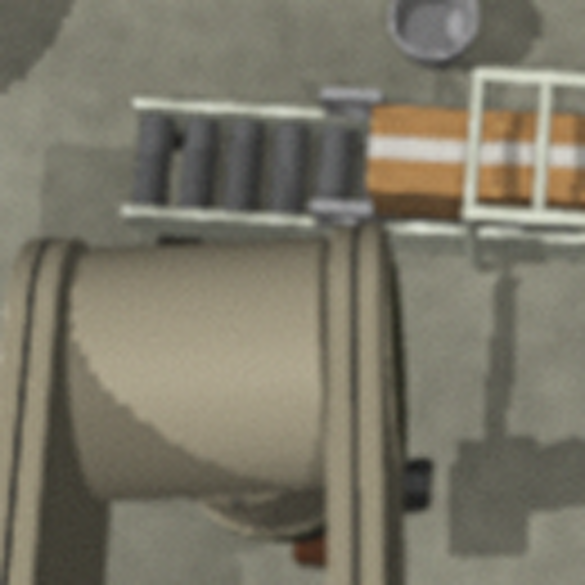

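View pics/s26.png

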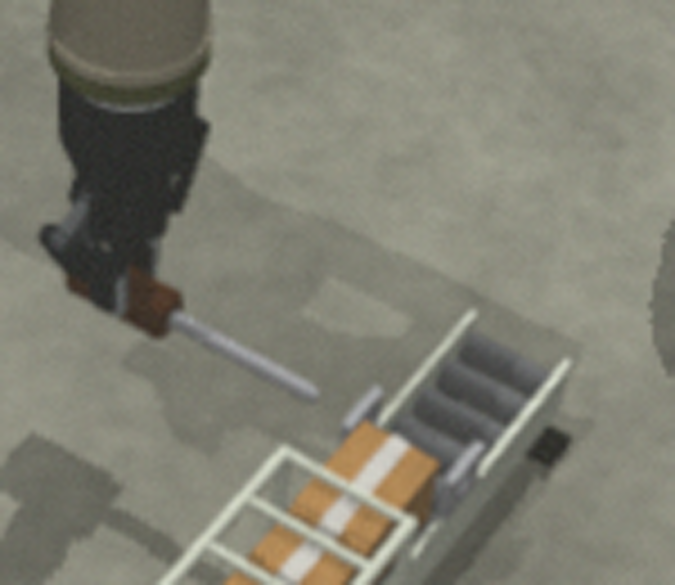

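```bash
python3 - <<'E'
from h import *
s=load("scene26");f=lambda p:(290+(p[0]+.5)/4.5-.5,90+(p[1]+.5)/4.5-.5)
yaw=-.033;u=np.array([np.cos(yaw),np.sin(yaw),0]);n=np.array([-u[1],u[0],0]);T=np.array([.5024,.0932,0])
for nm,p in(("tip",(317,394)),("shoulder",(174,319)),("rodmid",(245,357))):
    v=ray(s,[f(p)])[0];e=np.array(s["eye"]);t=((T-e)@n)/(v@n);X=e+v*t;print(nm,X.round(4),"along",((X-T)@u).round(4))
# predicted
for z in(.071,.0772,.083):print(z,((proj(s,[T+.135*u+[0,0,z],T+.035*u+[0,0,z]])-[290,90])*4.5).round(0).tolist())
O=np.array([.6952,.003,0]);st=lambda p:O+u*p[0]+n*p[1]+np.array([0,0,p[2]])
print("eyes corners pred",[((proj(s,st(p))[0]-[290,90])*4.5).round(0).tolist() for p in[(-.036,.102,.088),(-.030,.102,.088),(-.036,.068,.088),(-.03,.068,.088),(.036,.102,.088),(.036,.068,.088),(.036,.102,.054),(-.0325,.215,.053),(.0325,.215,.053)]])
E
python3 - <<'E'
import cv2,sys
sys.path.insert(0,'.')
from h import *
cv2.imwrite("pics/s26c.png",cv2.resize(load("scene26")["img"][145:215,335:415][:,:,::-1],None,fx=9,fy=8,interpolation=cv2.INTER_CUBIC))
E
```

```text
tip [0.6366 0.0888 0.0798] along 0.1343
shoulder [0.538 0.092 0.077] along 0.0356
rodmid [0.5877 0.0904 0.0777] along 0.0853
0.071 [[315.0, 403.0], [171.0, 324.0]]
0.0772 [[316.0, 396.0], [171.0, 316.0]]
0.083 [[317.0, 389.0], [172.0, 310.0]]
eyes corners pred [[372.0, 384.0], [381.0, 389.0], [339.0, 421.0], [348.0, 426.0], [482.0, 444.0], [451.0, 483.0], [474.0, 481.0], [472.0, 309.0], [566.0, 358.0]]
```

View pics/s26c.png

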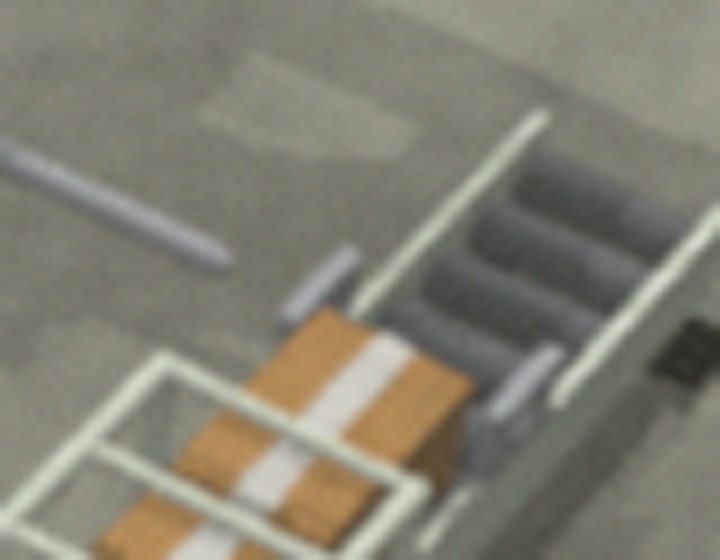

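```bash
python3 - <<'E'
from h import *
yaw=-.033;u=np.array([np.cos(yaw),np.sin(yaw),0]);n=np.array([-u[1],u[0],0])
O=np.array([.6952,.003,0]);st=lambda p:O+u*p[0]+n*p[1]+np.array([0,0,p[2]])
t=load("top26")
print([((proj(t,st(p))[0]-[200,110])*4.5).round(0).tolist() for p in[(-.033,.102,.088),(-.033,.068,.088),(.033,.102,.088),(.033,.068,.088)]])
w=load("w3");print([proj(w,st(p))[0].round(1).tolist() for p in[(-.033,.102,.088),(-.033,.068,.088),(-.036,.085,.071),(.03,.085,.071)]])
a=w["img"][150:230,470:610][:,:,::-1];cv2.imwrite("pics/w3e.png",cv2.resize(a,None,fx=5.5,fy=5.5,interpolation=cv2.INTER_CUBIC))
E
```

```text
[[311.0, 207.0], [372.0, 211.0], [320.0, 94.0], [381.0, 98.0]]
[[505.0, 179.4], [499.0, 210.4], [490.8, 190.0], [549.7, 190.1]]
```

View pics/w3e.png

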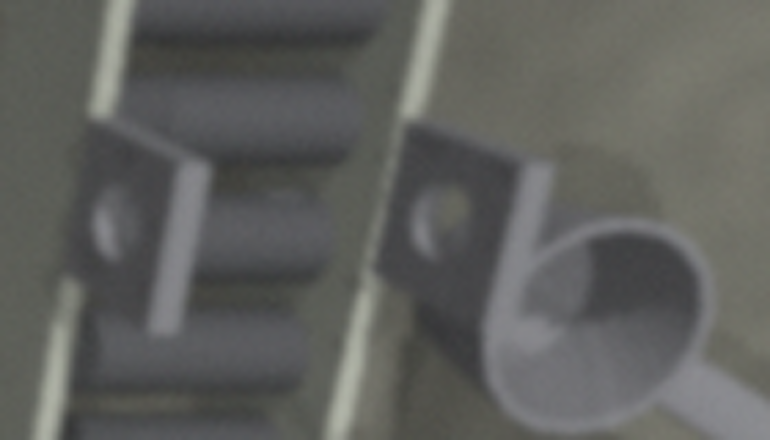

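```bash
python3 - <<'E'
from h import *
for tag,T,zz in(("w26",np.array([.5024,.0932,0]),.077),("w25",np.array([.4975,.3714,0]),.1574),("w24",np.array([.4971,.3712,0]),.012),("w23",np.array([.4972,.3712,0]),.012)):
    c=load(tag);g=c["img"].astype(float);yaw=-.033 if tag=="w26" else .292
    u=np.array([np.cos(yaw),np.sin(yaw),0]);n=np.array([-u[1],u[0],0])
    out=[]
    for r in(10,60,110,160):
        b=g[r-3:r+4].mean(0)
        sc=b[:,2]-b[:,0]   # bluish steel vs warm floor
        seg=sc[300:348];base=np.median(np.r_[seg[:8],seg[-8:]]);pk=np.median(seg[20:27]);th=(base+pk)/2
        i=np.where(seg>th)[0];
        def edge(a,bb):return a+(th-seg[a])/(seg[bb]-seg[a])*(bb-a)
        L=edge(i[0]-1,i[0]);Rr=edge(i[-1]+1,i[-1])
        # expected width for level rod axis at zz
        P=onz(c,[(324,r)],zz)[0];q=proj(c,[P+.005*n,P-.005*n]);out.append((r,round(Rr-L,2),round(abs(q[1,0]-q[0,0]),2),round((Rr+L)/2+300,2),round(float((P-T)@u),3)))
    print(tag,out)
E
```

```text
w26 [(10, np.float64(24.49), np.float64(24.84), np.float64(322.89), 0.112), (60, np.float64(22.93), np.float64(23.8), np.float64(322.82), 0.093), (110, np.float64(22.36), np.float64(22.73), np.float64(322.87), 0.072), (160, np.float64(21.78), np.float64(21.64), np.float64(322.67), 0.05)]
w25 [(10, np.float64(24.18), np.float64(24.43), np.float64(322.61), 0.113), (60, np.float64(23.54), np.float64(23.42), np.float64(322.71), 0.094), (110, np.float64(21.97), np.float64(22.38), np.float64(322.7), 0.073), (160, np.float64(21.37), np.float64(21.31), np.float64(322.78), 0.05)]
w24 [(10, np.float64(24.29), np.float64(24.94), np.float64(322.34), 0.111), (60, np.float64(23.64), np.float64(23.89), np.float64(322.58), 0.093), (110, np.float64(22.2), np.float64(22.82), np.float64(322.65), 0.072), (160, np.float64(21.14), np.float64(21.72), np.float64(322.78), 0.05)]
w23 [(10, np.float64(23.34), np.float64(23.9), np.float64(322.56), 0.113), (60, np.float64(22.4), np.float64(22.9), np.float64(322.59), 0.093), (110, np.float64(21.18), np.float64(21.88), np.float64(322.71), 0.072), (160, np.float64(20.24), np.float64(20.82), np.float64(322.8), 0.049)]
```

```bash
python3 -m creep '[[[0,0.0005,-0.004,0],[0,0,-0.003,0],[0,0,0,0],[0.006,0,0,0],[0.006,-0.0005,0,0],[0,0,0,0],[0,0,0,0],[0,0,0,0]]]'
python3 - <<'E'
from h import *
s=manip.read_state();print(s["eef_pos"],s["ee_rot"])
c=snap("scene","scene27")
cv2.imwrite("pics/s27c.png",cv2.resize(c["img"][145:215,335:415][:,:,::-1],None,fx=9,fy=8,interpolation=cv2.INTER_CUBIC))
e=np.array(c["eye"]);T=s["eef_pos"]*[1,1,0];yaw=-.033;u=np.array([np.cos(yaw),np.sin(yaw),0]);n=np.array([-u[1],u[0],0])
for z in(.068,.071,.074):print((proj(c,T+.135*u+[0,0,z])[0]-[335,145])*[9,8])
E
```

```text
time_s: 57.95
eef_pos: [0.514, 0.0932, 0.0434]
ee_rot: [3.142, 0.0, -0.033]
ft_force: [-0.0, 0.2, -3.0]
width: 0.0219
[0.51395942 0.09315352 0.04336266] [ 3.14156821e+00  2.45625058e-04 -3.31459674e-02]
[259.24269983 298.2275579 ]
[260.15046276 292.22763688]
[261.06130439 286.20606686]
```

View pics/s27c.png

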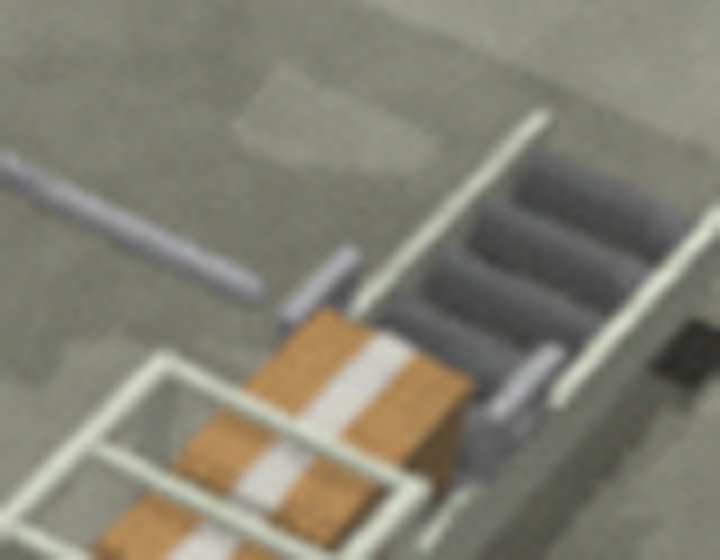

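```bash
python3 -m creep '[[[0.005,0.0003,0,0],[0.005,0,0,0],[0.005,-0.0002,0,0],[0.005,-0.0002,0,0],[0.005,-0.0002,0,0],[0.005,-0.0002,0,0],[0,0,0,0],[0,0,0,0]]]'
python3 - <<'E'
from h import *
s=manip.read_state();print(s["eef_pos"],s["ee_rot"],s["ft_force"],s["ft_torque"])
c=snap("scene","scene28");w=snap("wrist","w28")
cv2.imwrite("pics/s28c.png",cv2.resize(c["img"][145:215,335:415][:,:,::-1],None,fx=9,fy=8,interpolation=cv2.INTER_CUBIC))
E
```

```text
time_s: 59.0
eef_pos: [0.544, 0.0926, 0.0433]
ee_rot: [-3.142, 0.0, -0.033]
ft_force: [-0.2, -0.4, -1.2]
width: 0.0217
[0.54398534 0.09264205 0.04334917] [-3.14158453e+00  3.03422934e-04 -3.32586074e-02] [-0.18660778 -0.44418309 -1.15803605] [-0.01837403  0.05135779 -0.00233164]
```

View pics/s28c.png

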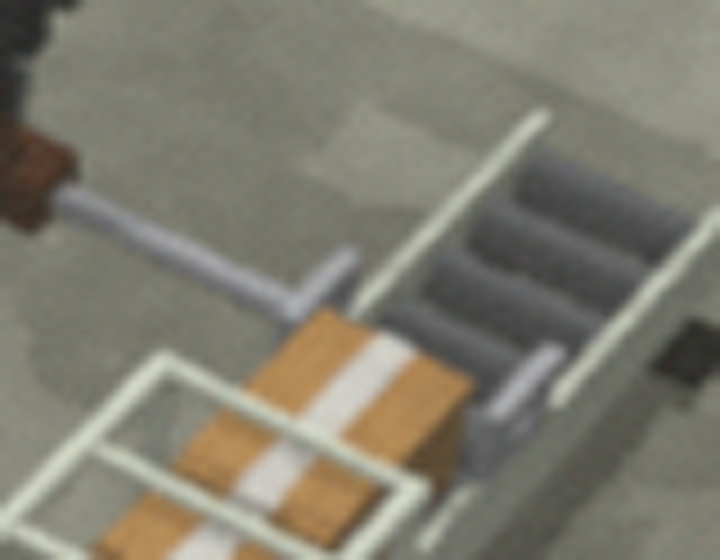

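View pics/w28.png

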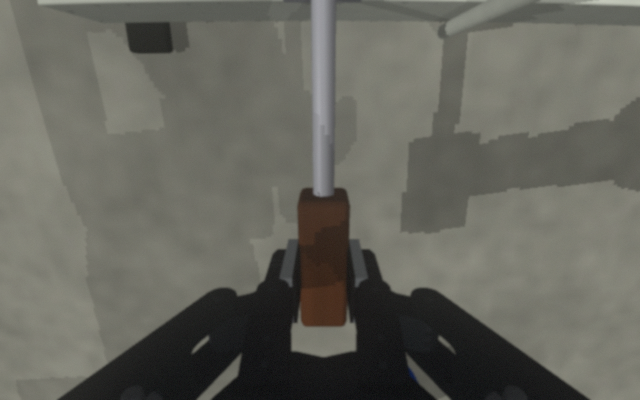

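```bash
python3 -m creep '[[[0.005,0,0,0],[0.005,-0.0003,0,0],[0.005,-0.0002,0,0],[0.005,-0.0002,0,0],[0.005,-0.0002,0,0],[0.005,-0.0002,0,0],[0.005,-0.0002,0,0],[0,0,0,0]]]'
python3 - <<'E'
from h import *
s=manip.read_state();print(s["eef_pos"],s["ft_force"],s["ft_torque"])
c=snap("scene","scene29");w=snap("wrist","w29")
cv2.imwrite("pics/s29c.png",cv2.resize(c["img"][145:215,335:415][:,:,::-1],None,fx=9,fy=8,interpolation=cv2.INTER_CUBIC))
E
```

```text
time_s: 60.1
eef_pos: [0.5795, 0.0913, 0.0435]
ee_rot: [-3.142, -0.0, -0.033]
ft_force: [-0.2, -0.5, -2.4]
width: 0.0218
[0.57953479 0.09131739 0.04349421] [-0.20268187 -0.53204529 -2.37202825] [-0.02529934  0.06178053 -0.01666829]
```

View pics/s29c.png

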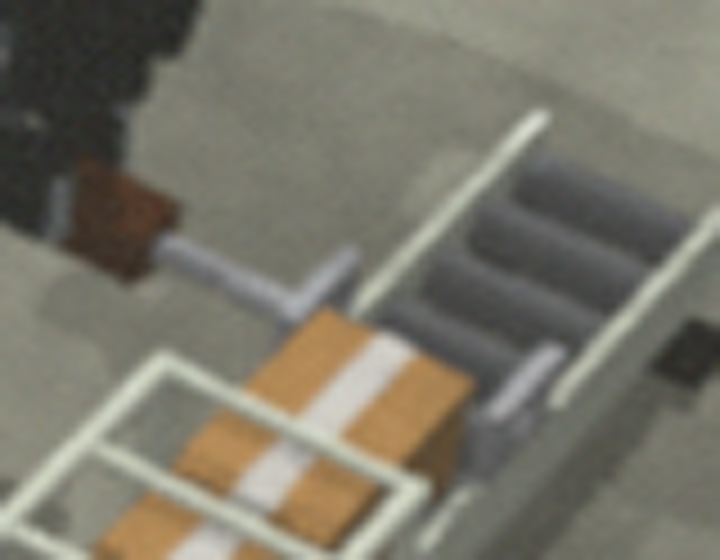

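View pics/w29.png

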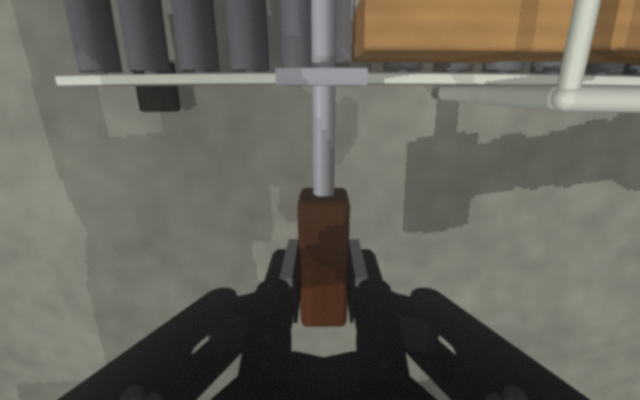

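```bash
python3 -m creep '[[[0.005,0,0,0],[0.005,-0.0002,0,0],[0.005,-0.0002,0,0],[0.005,-0.0002,0,0],[0,0,0,0],[0,0,0,0],[0,0,0,0],[0,0,0,0]]]'
python3 -m creep '[[[0.004,0,0,0],[0.004,-0.0002,0,0],[0.004,-0.0002,0,0],[0.004,-0.0002,0,0],[0.003,0,0,0],[0,0,0,0],[0,0,0,0],[0,0,0,0]]]'
python3 - <<'E'
from h import *
s=manip.read_state();print(s["eef_pos"],s["ft_force"],s["ft_torque"])
c=snap("scene","scene30");w=snap("wrist","w30")
cv2.imwrite("pics/s30c.png",cv2.resize(c["img"][145:215,335:415][:,:,::-1],None,fx=9,fy=8,interpolation=cv2.INTER_CUBIC))
E
```

```text
time_s: 61.2
eef_pos: [0.599, 0.0907, 0.0434]
ee_rot: [3.142, 0.0, -0.033]
ft_force: [0.3, 0.0, -1.4]
width: 0.0219
time_s: 62.2
eef_pos: [0.618, 0.0901, 0.0434]
ee_rot: [3.142, 0.0, -0.033]
ft_force: [-0.7, -0.0, -1.7]
width: 0.0218
[0.61799052 0.09014973 0.04340416] [-0.65991737 -0.00367824 -1.68401605] [ 0.04197695  0.02095502 -0.01497235]
```

View pics/s30c.png

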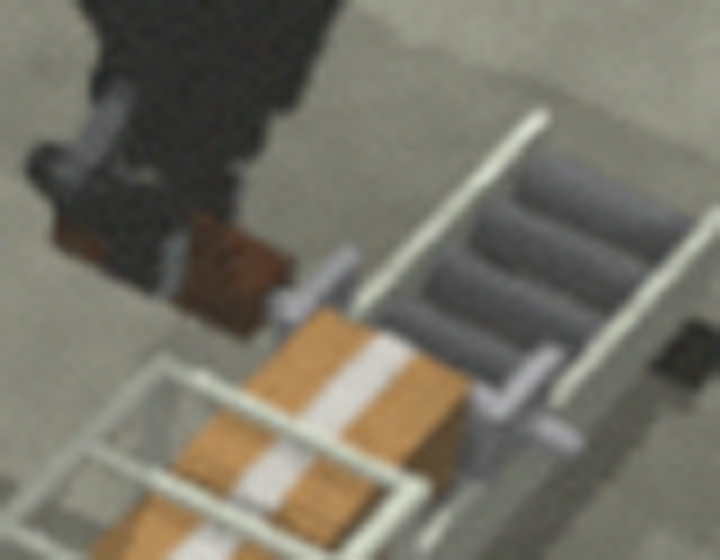

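View pics/w30.png

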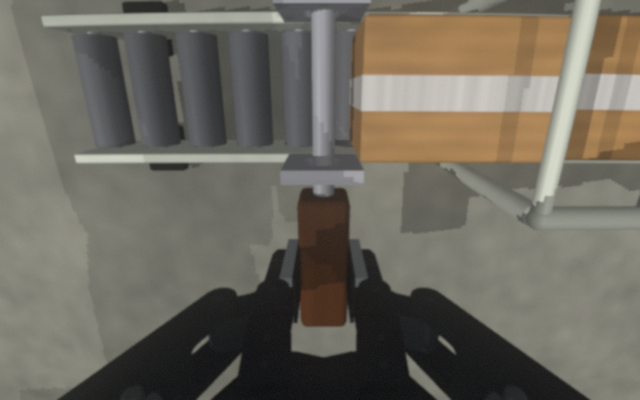

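```bash
python3 -m creep '[[[0.002,0,0,0],[0.001,0,0,0],[0,0,0,0],[0,0,0,0],[0,0,0,0],[0,0,0,0],[0,0,0,0],[0,0,0,0]]]'
python3 -m creep '[[[0,0,0,0],[0,0,0,0],[0,0,0,0],[0,0,0,0],[0,0,0,0],[0,0,0,0],[0,0,0,0],[0,0,0,0]]]' 0.05
python3 -m creep '[[[0,0,0.01,0],[0,0,0.02,0],[0,0,0.03,0],[0,0,0.03,0],[0,0,0.03,0],[-0.02,0,0.03,0],[-0.02,0,0,0],[-0.02,0,0,0]]]'
python3 - <<'E'
from h import *
s=manip.read_state();print(s["eef_pos"],s["ft_force"],s["ft_torque"])
c=snap("scene","scene31");w=snap("wrist","w31")
cv2.imwrite("pics/s31c.png",cv2.resize(c["img"][145:215,335:415][:,:,::-1],None,fx=9,fy=8,interpolation=cv2.INTER_CUBIC))
E
```

```text
time_s: 63.3
eef_pos: [0.6211, 0.0901, 0.0434]
ee_rot: [3.142, 0.0, -0.033]
ft_force: [-0.1, 0.3, -2.0]
width: 0.0223
time_s: 64.3
eef_pos: [0.6211, 0.0901, 0.0434]
ee_rot: [-3.142, 0.0, -0.033]
ft_force: [0.2, -0.3, 0.6]
width: 0.05
time_s: 65.3
eef_pos: [0.5614, 0.0902, 0.1962]
ee_rot: [-3.141, -0.003, -0.033]
ft_force: [0.1, -0.3, 0.1]
width: 0.0501
[0.5613967  0.09020605 0.19621108] [ 0.09577022 -0.29196921  0.05543288] [ 0.07518037 -0.02454032 -0.01492669]
```

View pics/s31c.png

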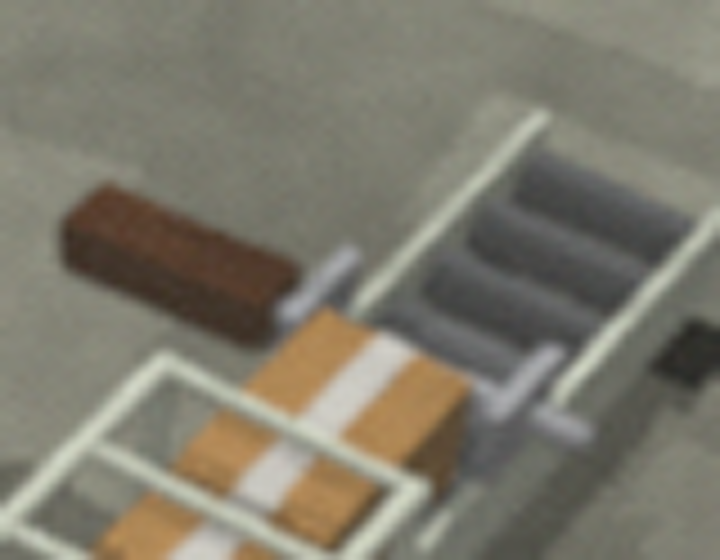

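View pics/w31.png

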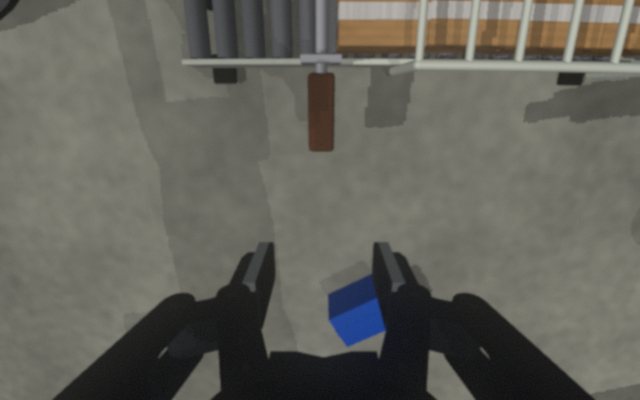

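```bash
python3 -m creep '[[[-0.02,0.02,0.01,0],[-0.02,0.04,0.01,0],[-0.02,0.05,0.01,0],[-0.02,0.05,0,0],[0,0.05,0,0],[0,0.04,0,0],[0,0,0,0],[0,0,0,0]]]'
python3 - <<'E'
from h import *
s=manip.read_state();print(s["eef_pos"],s["time_s"])
c=snap("scene","scene32");t=snap("top","top32")
yaw=-.033;u=np.array([np.cos(yaw),np.sin(yaw),0]);n=np.array([-u[1],u[0],0]);O=np.array([.6952,.003,0])
st=lambda p:O+u*p[0]+n*p[1]+np.array([0,0,p[2]])
f=lambda p:(335+(p[0]+.5)/9-.5,145+(p[1]+.5)/8-.5)
e=np.array(c["eye"])
for nm,p in(("tip",(588,435)),("rod at far eyelet",(545,411))):
    v=ray(c,[f(p)])[0];T=st((0,.085,0));k=((T-e)@n)/(v@n);X=e+v*k-O;print(nm,"station x,z",(X@u).round(4),X[2].round(4))
cv2.imwrite("pics/t32.png",cv2.resize(t["img"][110:210,210:410][:,:,::-1],None,fx=4,fy=4,interpolation=cv2.INTER_CUBIC))
cv2.imwrite("pics/s32.png",c["img"][:,:,::-1])
E
```

```text
time_s: 66.4
eef_pos: [0.4816, 0.3401, 0.224]
ee_rot: [3.141, -0.001, -0.033]
ft_force: [0.1, -0.3, 0.4]
width: 0.0503
[0.48161266 0.34006102 0.22399207] 66.4
tip station x,z 0.0552 0.0785
rod at far eyelet station x,z 0.0413 0.0799
```

View pics/t32.png

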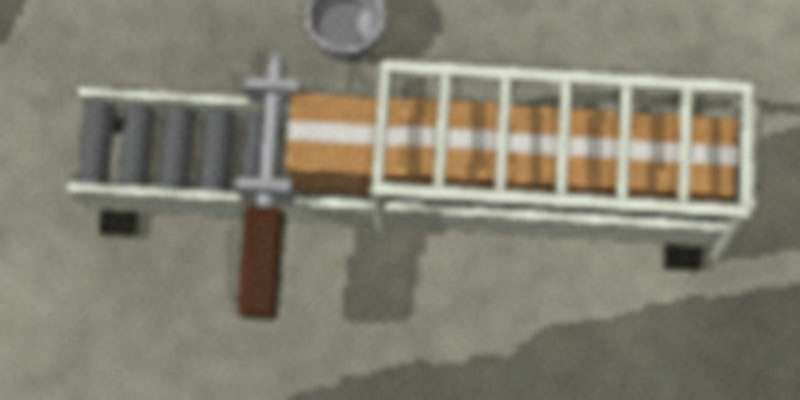

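View pics/s32.png

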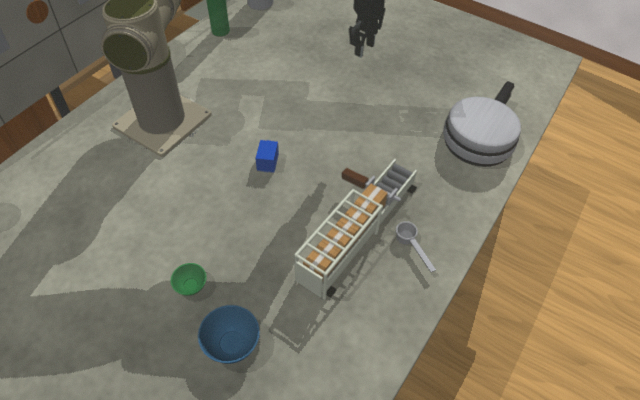

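```bash
python3 - <<'E'
from h import *
t=load("top32");yaw=-.033;u=np.array([np.cos(yaw),np.sin(yaw),0]);n=np.array([-u[1],u[0],0]);O=np.array([.6952,.003,0])
f=lambda p:(210+(p[0]+.5)/4-.5,110+(p[1]+.5)/4-.5)
for nm,p,z in(("tip",(274,56),.076),("shoulder",(263,208),.068),("c4 trail",(287,132),.097),("c4 near edge",(330,171),.097),("c4 far edge",(330,95),.097),("c1 lead",(739,155),.097)):
    X=onz(t,[f(p)],z)[0]-O;print(nm,(X@u).round(4),(X@n).round(4))
E
```

```text
tip 0.0581 0.0875
shoulder -0.0409 0.0873
c4 trail 0.0011 0.0729
c4 near edge -0.0225 0.0443
c4 far edge 0.0268 0.0479
c1 lead 0.0036 -0.209
```

```bash
python3 - <<'E'
from h import *
print(manip.sign_off())
E
```

```text
the job is handed in; nothing more can be done
None
```

The job is handed in at about 66 s of the 210 s allowed. All four cartons are in the bay and the bar is through both eyelets; the sign-off gave no verdict.

**What I did:** I placed each carton upright on the rollers and pushed it in with closed fingers. The blue box was left where it stood. I then lifted the bar by its handle, threaded it from the robot's side, released it and backed off.

**Last checks, in station coordinates:**

| Item | Measured | Limit |
|---|---|---|
| Last carton, middle y | about +38 mm | below +50 mm |
| Last carton, middle x | about +2 mm | within ±12 mm |
| Bar tip x | +58 mm (top camera), +55 mm (scene camera) | above +46 mm |
| Bar tip y | about 87 mm | 73 to 97 mm |
| Bar tip z | about 76 to 79 mm | 59 to 83 mm |
| Bar shoulder x | about -41 mm | below -30 mm |
| Bar shoulder y | about 87 mm | 73 to 97 mm |

- **Other cartons:** the first one's leading end is at about -209 mm, which fits four cartons standing end to end.
- **Things to leave alone:** the bowl, dish and scoop look unmoved in the last scene picture. I did not measure them.
- **Shoulder height:** I did not measure it; I expect about 68 mm, against limits of 56 to 86 mm.

**What failed or disagreed:**
- **First bar grasp:** it closed on nothing. The real finger ends stand about 20 to 30 mm above the stated TCP. I went down in small steps to a TCP height of -14 mm and the second grasp held.
- **Rod height before threading:** the scene camera read the tip about 3 mm higher than the gripper pose implied. The rod still went through both eyelets with no noticeable force.

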